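Load the dip coater's hanging rail and trip its limit switches

TASK

Get the dip coater ready. Check its drive spring by pulling the orange gauge handle out to the yellow line, holding it there for a second and letting it go home; then push the lever of the limit switch with the red roller down until it clicks (lever level or a little past) and let it spring back, to clear the last load. Then hang every slide basket standing on the bench by its eye on a peg of the rail, one to a peg, and with all of them hanging still push the lever with the green roller down to its click and let it spring back; do not knock over the beaker or any bottle or jar.

Things in the scene. Friction and masses are not known exactly. Their poses are not given: they have to be found in the camera images.
- rail: Fixed hanging rail on a blue 80 x 440 mm base: an aluminium bar along its y, 16 mm thick, at x = 0, top at z = 158 mm. Four level steel pegs, 8 mm thick, at y = -135, -45, 45, 135 mm, axis at z = 150 mm (upper side 154), point to -x (towards the robot), ending at x = -65 mm in a small upturned tip (top at z = 162 mm). Origin: on the bench below the bar's middle. Yaw up to 0.15 rad.
- gauge_grip (a point): Centre of the orange handle of the sprung pull gauge: an upright block 28 mm (x) by 16 mm (y), 20 to 64 mm above the bench; this point is 44 mm up. Axes of the gauge: the handle is drawn out along -x (towards the robot). Behind it (+x) a grey housing 50 mm wide, 40 mm high, starting 24 mm from the handle's centre.
- gauge (a joint): How far the gauge's handle is drawn out, m: 0 = home, 0.060 = handle's centre over the yellow line on the scale strip, stop at 0.10. Sprung: 3 N at home, 6.6 N at the mark; goes home by itself when let go.
- gauge_mark (a point): Middle of the yellow line on the gauge's white scale strip (fixed), 60 mm in front of the handle's home position, 4 mm above the bench.
- red_switch: Fixed limit switch with a red roller: 90 x 70 mm foot, housing 42 x 36 mm, 115 mm high. Origin: on the bench, centre of the foot. The lever, on the housing's -y side, is pivoted at x = 0, z = 100 mm and points to the body's -x, 25 degrees upward. It stands left or right; the green one is opposite. Yaw up to 0.2 rad.
- red_roller (a point): Centre of the red roller (24 mm diameter, 18 mm wide, axis along the switch's y), 75 mm from the pivot; at rest 132 mm above the bench, 68 mm out along the switch's -x. Pushed straight down on top it sinks about 30 mm to the click and 46 mm to the stop, moving outward up to 7 mm.
- red_lever (a joint): Lever angle of the red switch, rad: 0 at rest (25 degrees up), grows as it is pushed down; clicks at 0.40 (almost level), stop at 0.62. Sprung: 1.4 N at the roller at rest, 3.5 N at the click, 4.6 N at the stop; returns by itself.
- green_switch: Fixed limit switch with a green roller: 90 x 70 mm foot, housing 42 x 36 mm, 115 mm high. Origin: on the bench, centre of the foot. The lever, on the housing's -y side, is pivoted at x = 0, z = 100 mm and points to the body's -x, 25 degrees upward. It stands left or right; the red one is opposite. Yaw up to 0.2 rad.
- green_roller (a point): Centre of the green roller (24 mm diameter, 18 mm wide, axis along the switch's y), 75 mm from the pivot; at rest 132 mm above the bench, 68 mm out along the switch's -x. Pushed straight down on top it sinks about 30 mm to the click and 46 mm to the stop, moving outward up to 7 mm.
- green_lever (a joint): Lever angle of the green switch, rad: 0 at rest (25 degrees up), grows as it is pushed down; clicks at 0.40 (almost level), stop at 0.62. Sprung: 1.4 N at the roller at rest, 3.5 N at the click, 4.6 N at the stop; returns by itself.
- tab0 (a point): White slide basket 0 (may be absent), 152 mm high, 100-200 g, on a 56 x 56 x 30 mm foot. Its upright handle, 6 mm thick (x), 42 mm wide (y), has an eye (window 30 mm wide, 62 to 96 mm up) below a flat grip tab 96 to 152 mm up with blue top edge. This point: on the tab, 126 mm above the underside, 30 mm above the eye's upper edge. x: normal to the tab (eye's axis), z up. Starts upright, yaw up to 0.6 rad.
- tab1 (a point): White slide basket 1 (may be absent), 152 mm high, 100-200 g, on a 56 x 56 x 30 mm foot. Its upright handle, 6 mm thick (x), 42 mm wide (y), has an eye (window 30 mm wide, 62 to 96 mm up) below a flat grip tab 96 to 152 mm up with blue top edge. This point: on the tab, 126 mm above the underside, 30 mm above the eye's upper edge. x: normal to the tab (eye's axis), z up. Starts upright, yaw up to 0.6 rad.
- tab2 (a point): White slide basket 2 (may be absent), 152 mm high, 100-200 g, on a 56 x 56 x 30 mm foot. Its upright handle, 6 mm thick (x), 42 mm wide (y), has an eye (window 30 mm wide, 62 to 96 mm up) below a flat grip tab 96 to 152 mm up with blue top edge. This point: on the tab, 126 mm above the underside, 30 mm above the eye's upper edge. x: normal to the tab (eye's axis), z up. Starts upright, yaw up to 0.6 rad.
- tab3 (a point): White slide basket 3 (may be absent), 152 mm high, 100-200 g, on a 56 x 56 x 30 mm foot. Its upright handle, 6 mm thick (x), 42 mm wide (y), has an eye (window 30 mm wide, 62 to 96 mm up) below a flat grip tab 96 to 152 mm up with blue top edge. This point: on the tab, 126 mm above the underside, 30 mm above the eye's upper edge. x: normal to the tab (eye's axis), z up. Starts upright, yaw up to 0.6 rad.
- beaker: Bystander: glass beaker, 68 mm wide, 90 mm high; origin at the centre of its underside. Must stay standing.
- reagent: Bystander: amber reagent jar with blue cap, 85 mm high; origin at the centre of its underside. Must stay standing.
- wash_bottle: Bystander: white wash bottle with red cap, 170 mm high; origin at the centre of its underside. Must stay standing.
- jar2: Bystander: green glass bottle with white cap, 100 mm high; origin at the centre of its underside. Must stay standing.

How it is judged:
On the way, in this order (a step that is already met when the one before it is completed fails the run):
1. the gauge is drawn out to the yellow line (60 mm, within 8 mm) and held (value of joint gauge between 0.052 and 0.068 m), for 0.5 s.
2. the gauge is home again (value of joint gauge below 0.006 m), for 0.1 s.
3. the red-roller lever is pushed to its click (0.40 rad) (value of joint red_lever above 0.4 rad), for 0.1 s.
4. the red-roller lever has sprung back (value of joint red_lever below 0.08 rad), for 0.1 s.
5. every basket present hangs by its eye on a peg (x of tab0 in the frame of rail between -0.066 and -0.002 m and z of tab0 in the frame of rail between 0.178 and 0.194 m and (y of tab0 in the frame of rail between -0.16 and -0.11 m or y of tab0 in the frame of rail between -0.07 and -0.02 m or y of tab0 in the frame of rail between 0.02 and 0.07 m or y of tab0 in the frame of rail between 0.11 and 0.16 m) and angle between each of tab0, tab1, tab2, tab3's own z axis and vertical below 0.35 rad and x of tab1 in the frame of rail between -0.066 and -0.002 m and z of tab1 in the frame of rail between 0.178 and 0.194 m and (y of tab1 in the frame of rail between -0.16 and -0.11 m or y of tab1 in the frame of rail between -0.07 and -0.02 m or y of tab1 in the frame of rail between 0.02 and 0.07 m or y of tab1 in the frame of rail between 0.11 and 0.16 m) and x of tab2 in the frame of rail between -0.066 and -0.002 m and z of tab2 in the frame of rail between 0.178 and 0.194 m and (y of tab2 in the frame of rail between -0.16 and -0.11 m or y of tab2 in the frame of rail between -0.07 and -0.02 m or y of tab2 in the frame of rail between 0.02 and 0.07 m or y of tab2 in the frame of rail between 0.11 and 0.16 m) and x of tab3 in the frame of rail between -0.066 and -0.002 m and z of tab3 in the frame of rail between 0.178 and 0.194 m and (y of tab3 in the frame of rail between -0.16 and -0.11 m or y of tab3 in the frame of rail between -0.07 and -0.02 m or y of tab3 in the frame of rail between 0.02 and 0.07 m or y of tab3 in the frame of rail between 0.11 and 0.16 m)), for 0.3 s.
6. the green-roller lever is pushed to its click (0.40 rad) (value of joint green_lever above 0.4 rad), for 0.1 s.
7. the green-roller lever has sprung back (value of joint green_lever below 0.08 rad), for 0.1 s.
At the end, for the whole second after the job is handed in: Every basket present hangs at rest by its eye on a peg (tab's point 30 mm above the peg's upper side, -6 to +10 mm; within 25 mm of the peg sideways; between the bar and the upturned tip), within 0.35 rad of upright; both levers are back at rest (below 0.08 rad) and the gauge is home (below 6 mm) (all of step 5 and value of joint each of red_lever, green_lever below 0.08 rad and value of joint gauge below 0.006 m); the robot touches nothing.
It fails at once if the beaker, a bottle or a jar is knocked over (angle between any of beaker, reagent, wash_bottle, jar2's own z axis and vertical above 0.7 rad).
Of basket0, basket1, basket2, basket3 only 3 to 4 are there at a start; the rules pass over those that are not, and their reading is None.
At some moment in a run one of basket0, basket1, basket2, basket3 may be knocked a few centimetres aside while the robot is not near it.
Once in a run the grip may slacken for a moment while it holds something.
It also fails if it takes over 200 s, if anything falls off the work surface, if the arm or the gripper's body presses on something with over 40 N, if the wrist force passes 120 N, or if a joint passes its speed limit or range.

ROBOT

A 7-joint arm with a two-finger parallel gripper is mounted at the origin on the work surface. World frame = base frame: x ahead of the robot, y to its left, z up, the work surface at z = 0. Lengths are in m, angles in rad, forces in N, time in s.
With the tool pointing down it reaches from about 0.4 to 0.85 m from the base axis. Payload 6.9 kg.
Tool frame: the origin (TCP) lies on the centre line of the jaws, within the pads' length; the fingertips stand 19 mm ahead of it and the grasp point (between the pads) is the TCP (ctrl.tip_reach is the distance from the TCP to the fingertips, in m); x points along the fingers, z is the direction in which the jaws open and shut, and the axes are right-handed (so a half turn about x gives the same grasp; the last joint's range is limited). The gripper opens to 85 mm and grips with 20 to 120 N. Pads are 22 mm wide; open, the fingers measure 114 mm over their backs; the gripper's body (76 mm by 85 mm) begins 54 mm behind the grasp point. The pads swing forward as they close: fully open they stand 13 mm farther back than shut.
Start: joints at [1.423, 0.507, -0.238, 1.5, 0.126, 1.149, -0.155], TCP at [0.157, -0.605, 0.25] pointing down, gripper open.
Joint ranges: [-3.08, 3.08], [-0.24, 2.05], [-1.43, 1.35], [0, 2.5], [-1.52, 4.66], [0.17, 1.96], [-2.89, 2.89]. Speed limits (rad/s): [2.39, 2.39, 3.14, 3.14, 3.14, 3.14, 3.14].

INTERFACE

Orientations are given as a unit quaternion [w, x, y, z].
In Python, from station import ctrl, viewer, hand_in gives the robot as it stands.
- The arm moves only by the tool carry_out, never from a script. Its argument "moves" is a list of rows, each an object of numbers: "jaw": the opening, from 0 (shut) to 1 (fully open); "tx", "ty", "tz": the shift along the tool's x, y, z in cm; "wx", "wy", "wz": the turn, a rotation vector about the tool's x, y, z in degrees. A call has 1 to 12 rows; each row is the pose to reach, as a shift and turn from the pose commanded when the call began, along the tool's axes at that moment; what a row does not reach only later rows make up. A row lasts 1/8 s, in which the tool goes at most 62.5 mm and 10.7 degrees, less where a joint would pass 70% of its speed; a pose out of reach is approached as far as the arm can. A call with a gripper value outside its range is refused whole. The fingers move at their own pace and stop on an object; "newtons" is the grip in N (left out, the last holds). Time passes only in rows, so rows that repeat a pose let the fingers close. It gives the time, the measured TCP pose, the force and the opening at its end, in the units of the state.
- ctrl.state(): the state, without advancing time (a new reading comes with each control period).
- viewer.camera(name): name is "scene" or "side" or "wrist"; returns (picture, depth): 420x560x3 uint8, red, green, blue; 420x560 float32, m along the optical axis (not along the pixel's ray), 0 where there is no reading.
- viewer.camera_params(name): a dict with "fov_y" (degrees; the focal length in pixels is half the picture's height over the tangent of half this angle, whatever the lens; pixels are square), "cx", "cy" (the principal point, pixels), "origin" and "orientation" of the camera in the world. Camera axes: x right, y down, z forward; pixel columns grow to the right and rows downward; lengths in m; the calibration is good to about 2 mm. A picture is of the moment at which its call begins: read the wrist's pose just before it. camera_params takes no time and is no camera call; for the wrist camera it gives the pose at the moment of the call.
- hand_in(): hands the job in, once; it reports no verdict.
Trained networks look in the newest picture that a camera, given by its name, has taken for a name from the list of things; names that differ only in an ending like _2 or _b are one class to them, and where a whole thing is asked for, a point or a joint stands for the part that bears it (a point fixed in the world has none). Each returns a list of dicts, best first, with "p" (0 to 1); they miss things now and then, are a little off and sometimes report something else, mostly with a low value. They report only what shows in the picture. A call takes as long as a camera call.
- viewer.trace(camera, target): "pixels" (420x560 bool, what is visible of it).
- viewer.mark_of(camera, target): "location" ([x, y, z] in m, in the coordinates of the camera as it stood for that picture, good to about 4 mm: a listed point, or the origin of a listed thing).
The state is a dict: "t": time; "q": joint angles; "joint_velocities": joint speeds; "tau": joint torques, N m; "ee_pos": TCP position; "tool_rot": TCP orientation; "force": force on the tool from outside, world axes, zero at the start; "wrist_torque": the same for the moment, N m; "grip_width": opening from 0.0 (shut) to 1.0 (fully open).
Only numpy, scipy, OpenCV 4.12 (cv2) and the standard library are available. Lean on these libraries where they do the work, as an engineer would, in place of code of your own. Each camera call takes 0.05 s, during which the arm holds its last target. There are 200 camera calls.

## Working session

There is one attempt and no reset: what is moved stays moved. The work goes in short steps, Python scripts to look and compute and a tool call to move; the robot and the scene stay as the last step left them, time stands still between calls to the robot, and variables do not carry over. Pictures are saved under pics/ and viewed, about 12 in all and at most 16, crops included, and the job is handed in when it is done.

Besides the shell and the picture viewer there is one more tool, called after ">>>" by a JSON object that holds its "method" and its "body". carry_out: Moves the arm, as the interface text tells. Its arguments: {"type":"object","properties":{"moves":{"type":"array","items":{"type":"object","properties":{"jaw":{"type":"number"},"tx":{"type":"number"},"ty":{"type":"number"},"tz":{"type":"number"},"wx":{"type":"number"},"wy":{"type":"number"},"wz":{"type":"number"}}}},"newtons":{"type":"number"}},"required":["moves"]}

```bash
ls; mkdir -p pics; cat > h.py <<'E'
import numpy as np, cv2
from scipy.spatial.transform import Rotation as R
from station import ctrl, viewer, hand_in
def rot(q): return R.from_quat([q[1],q[2],q[3],q[0]]).as_matrix()
def snap(name,fn=None):
    P=viewer.camera_params(name); im,d=viewer.camera(name)
    if fn: cv2.imwrite('pics/'+fn,cv2.cvtColor(im,cv2.COLOR_RGB2BGR))
    return P,im,d
def mark(name,P,t):
    return [(round(m['p'],2),np.round(np.array(P['origin'])+rot(P['orientation'])@np.array(m['location']),4)) for m in viewer.mark_of(name,t)]
def cloud(P,d):
    f=d.shape[0]/2/np.tan(np.radians(P['fov_y'])/2); v,u=np.indices(d.shape)
    c=np.stack([(u-P['cx'])/f*d,(v-P['cy'])/f*d,d],-1)
    return c@rot(P['orientation']).T+np.array(P['origin'])
def to_tool(p):  # world target -> cm in tool axes
    s=ctrl.state(); return np.round(rot(s['tool_rot']).T@(np.array(p)-np.array(s['ee_pos']))*100,2)
def st():
    s=ctrl.state(); print('t',round(s['t'],2),'pos',np.round(s['ee_pos'],4),'F',np.round(s['force'],1),'jaw',round(s['grip_width'],3)); print(np.round(rot(s['tool_rot']),3).tolist()); return s
E
cat > a.py <<'E'
from h import *
st()
for c in ['scene','side']:
    P,im,d=snap(c,c+'1.png'); print(c,np.round(P['origin'],3),P['fov_y'])
    for t in ['rail','gauge_grip','gauge_mark','red_switch','red_roller','green_switch','green_roller','tab0','beaker','reagent','wash_bottle','jar2']:
        print(t,[(p,x.tolist()) for p,x in mark(c,P,t) if p>.2])
E
python3 a.py
```

```text
pics
t 0.0 pos [ 0.1567 -0.6045  0.2494] F [-0.4 -0.2  0.5] jaw 0.998
[[-0.0, 0.968, 0.251], [0.002, 0.251, -0.968], [-1.0, -0.0, -0.002]]
scene [1.554 0.068 1.061] 50.20784249906685
rail [(0.61, [0.6991, -0.0292, 0.0003])]
gauge_grip [(0.66, [0.4855, -0.1329, 0.0434])]
gauge_mark [(0.7, [0.4292, -0.1303, 0.0034])]
red_switch [(0.69, [0.5496, -0.4064, -0.0025]), (0.55, [0.433, -0.2489, 0.1225])]
red_roller [(0.54, [0.4835, -0.4449, 0.1287]), (0.37, [0.5459, -0.4085, -0.0055])]
green_switch [(0.86, [0.557, 0.378, -0.0013])]
green_roller [(0.56, [0.4949, 0.34, 0.1316])]
tab0 [(0.78, [0.4315, -0.2466, 0.1244]), (0.7, [0.4483, 0.1185, 0.124]), (0.64, [0.4527, -0.0075, 0.1244]), (0.57, [0.4403, 0.2381, 0.1239])]
beaker [(0.81, [0.3638, 0.3275, -0.004])]
reagent [(0.89, [0.3595, -0.3185, -0.0004])]
wash_bottle [(0.89, [0.5852, 0.4867, 0.0015]), (0.38, [0.4508, 0.1201, 0.126])]
jar2 [(0.84, [0.5975, -0.4889, -0.0051])]
side [-0.24   1.092  1.149] 42.34687252934446
rail [(0.93, [0.7011, -0.0291, -0.0043])]
gauge_grip [(0.69, [0.4883, -0.1288, 0.0414])]
gauge_mark [(0.55, [0.4267, -0.1256, 0.0004]), (0.37, [0.5843, 0.4915, -0.0015])]
red_switch [(0.81, [0.5503, -0.4011, -0.0044])]
red_roller [(0.67, [0.4842, -0.4397, 0.1291])]
green_switch [(0.76, [0.5543, 0.3805, -0.0031])]
green_roller [(0.75, [0.4916, 0.3435, 0.1322])]
tab0 [(0.98, [0.4478, 0.1193, 0.1193]), (0.87, [0.4418, 0.2405, 0.1276]), (0.7, [0.4303, -0.2486, 0.1221]), (0.58, [0.4494, 0.0049, 0.1234])]
beaker [(0.58, [0.3635, 0.3263, -0.0014])]
reagent [(0.93, [0.3645, -0.3158, -0.0019]), (0.36, [0.4897, 0.3454, 0.1291]), (0.35, [0.6012, -0.4822, -0.0044])]
wash_bottle [(0.76, [0.5815, 0.4935, -0.0042]), (0.64, [0.4426, 0.2402, 0.1266])]
jar2 [(0.6, [0.5813, 0.4912, -0.0011]), (0.56, [0.6011, -0.4847, -0.0024]), (0.41, [0.4327, -0.2464, 0.124]), (0.29, [0.7004, -0.029, -0.0047])]
```

View pics/scene1.png

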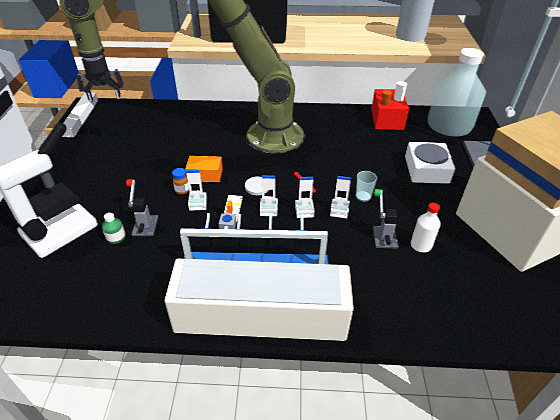

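View pics/side1.png

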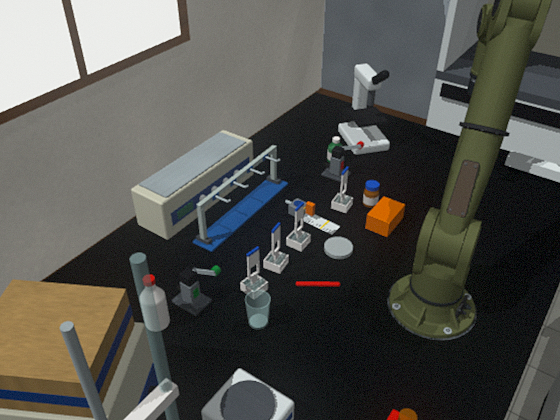

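```bash
cat > b.py <<'E'
from h import *
Cs=[]
for c in ['scene','side']:
    P,im,d=snap(c); C=cloud(P,d); X=C.reshape(-1,3); ok=d.reshape(-1)>0; Cs.append(X[ok])
A=np.vstack(Cs)
# rail bar top
m=(abs(A[:,2]-.158)<.004)&(abs(A[:,0]-.7)<.06)&(abs(A[:,1]+.03)<.26)
B=A[m]; 
r=cv2.minAreaRect(B[:,:2].astype(np.float32)*1000); print('bar',len(B),r)
for x,y in [(.431,-.2475),(.449,-.002),(.448,.119),(.441,.239)]:
    for k,X in enumerate(Cs):
        m=(abs(X[:,2]-.125)<.03)&(np.hypot(X[:,0]-x,X[:,1]-y)<.03)
        b=X[m]; 
        if len(b)<10: print('few');continue
        c=b.mean(0); w,V=np.linalg.eigh(np.cov((b-c)[:,:2].T)); n=V[:,0]; n=n*np.sign(n[0]); print(k,len(b),np.round(c,4),'yaw',round(np.arctan2(n[1],n[0]),3),'sd',np.round(np.sqrt(w),4), 'ztop',round(b[:,2].max(),4))
E
python3 b.py
```

```text
bar 841 ((676.77099609375, -26.36334228515625), (72.25341796875, 417.38665771484375), 0.5744096040725708)
0 182 [ 0.435  -0.2496  0.125 ] yaw 0.11 sd [0.0028 0.0123] ztop 0.1531
1 92 [ 0.4313 -0.2405  0.1252] yaw 0.084 sd [0.002  0.0138] ztop 0.1503
0 191 [ 0.4514 -0.0025  0.126 ] yaw 0.024 sd [0.0027 0.0121] ztop 0.1527
1 133 [0.4473 0.0065 0.1249] yaw 0.013 sd [0.0023 0.0132] ztop 0.1512
0 184 [0.4529 0.1175 0.126 ] yaw 0.146 sd [0.0026 0.0124] ztop 0.1544
1 145 [0.4486 0.1272 0.126 ] yaw 0.093 sd [0.0022 0.0142] ztop 0.1537
0 187 [0.4457 0.237  0.1263] yaw -0.119 sd [0.0026 0.0123] ztop 0.1541
1 203 [0.4412 0.2449 0.1258] yaw -0.163 sd [0.0022 0.013 ] ztop 0.1541
```

Both pictures show four baskets in a row between the gauge and the beaker, the rail in front of the coater, the red switch on the right side (−y) and the green switch at +y. I'll get the yaw angles next.

```bash
cat >> h.py <<'E'
def go(p,yaw):
    """target TCP pos, tool down, jaw (tool z) at world yaw (mod pi) -> cm, deg about tool x"""
    s=ctrl.state(); M=rot(s['tool_rot']); cur=np.arctan2(M[1,2],M[0,2])
    best=(yaw-cur+np.pi/2)%np.pi-np.pi/2
    d=M.T@(np.array(p)-np.array(s['ee_pos']))*100
    print('shift cm',np.round(d,2),'wx deg',round(-np.degrees(best),1),'q7',round(s['q'][6],2))
E
cat > c.py <<'E'
from h import *
for c in ['scene','side']:
    P,im,d=snap(c); C=cloud(P,d)
    for t in ['rail','gauge_grip','red_switch','green_switch']:
        T=viewer.trace(c,t)
        if not T: print(c,t,'none'); continue
        m=T[0]['pixels']&(d>0); X=C[m]; col=im[m].astype(int)
        if t=='rail':
            b=X[(col[:,2]>col[:,0]+40)&(X[:,2]<.03)]; print('base',len(b),cv2.minAreaRect(b[:,:2].astype(np.float32)*1000))
            z=X[(X[:,2]>.145)&(X[:,2]<.165)]; 
            l=cv2.fitLine(z[:,:2].astype(np.float32),cv2.DIST_WELSCH,0,.001,.001).ravel(); print('bar line',l,len(z))
            r=(z[:,:2]-l[2:])@np.array([-l[1],l[0]]); print(np.round(np.percentile(r,[2,25,50,75,98]),4))
        else:
            print(c,t,T[0]['p'],len(X),np.round(X.min(0),3),np.round(X.max(0),3),cv2.minAreaRect(X[X[:,2]<.02 if 'switch' in t else X[:,2]>.02][:,:2].astype(np.float32)*1000))
    w=(im.min(-1)>170)&(d>0)&(C[...,2]<.012)&(abs(C[...,0]-.43)<.09)&(abs(C[...,1]+.13)<.05); b=C[w]
    if len(b): print('strip',len(b),cv2.minAreaRect(b[:,:2].astype(np.float32)*1000))
go([.487,-.131,.2],np.pi/2-.05)
E
python3 c.py
```

```text
base 1066 ((611.1844482421875, -28.967544555664062), (437.81817626953125, 150.30844116210938), 89.92422485351562)
bar line [ 0.02061133 -0.99978757  0.7047461  -0.06240761] 1162
[-0.0586 -0.0075  0.0002  0.0036  0.0968]
scene gauge_grip 0.51 552 [ 0.244  0.206 -0.006] [0.477 0.289 0.155] ((446.9945373535156, 236.8569793701172), (56.03456497192383, 54.18042755126953), 82.69071960449219)
scene red_switch 0.59 827 [ 0.338 -0.531 -0.008] [ 0.6   -0.368  0.144] ((459.733154296875, -439.5107421875), (290.8982238769531, 84.38882446289062), 20.969572067260742)
scene green_switch 0.84 817 [ 0.435  0.33  -0.005] [0.61  0.432 0.145] ((519.4871215820312, 381.4942932128906), (74.40161895751953, 177.5321502685547), 81.11351776123047)
strip 196 ((422.7801513671875, -120.28370666503906), (63.74134826660156, 169.5237579345703), 84.17594909667969)
base 1750 ((692.5059204101562, -21.490570068359375), (91.4361572265625, 440.2845153808594), 1.3220131397247314)
bar line [ 0.03281012 -0.9994616   0.6934956  -0.02554646] 600
[-0.053  -0.003   0.0011  0.0069  0.0144]
side gauge_grip 0.45 100 [ 0.471 -0.134  0.016] [ 0.584 -0.109  0.065] ((527.1880493164062, -121.43274688720703), (23.319229125976562, 113.10954284667969), 89.50800323486328)
side red_switch 0.86 680 [ 0.431 -0.607 -0.013] [ 0.627 -0.22   0.15 ] ((570.415283203125, -484.5556640625), (103.08002471923828, 264.09539794921875), 13.967397689819336)
side green_switch 0.87 1224 [ 0.476  0.238 -0.009] [0.65  0.42  0.142] ((582.2005004882812, 341.93572998046875), (112.91822052001953, 199.78965759277344), 27.8441162109375)
strip 235 ((441.2057800292969, -125.68782806396484), (61.1768913269043, 113.61852264404297), 81.37220764160156)
shift cm [  5.03  43.86 -37.59] wx deg 17.4 q7 -0.15
```

>>> {"method": "carry_out", "body": {"moves": [{"ty": 43.8, "tz": -37.6, "wx": 17.5}, {"ty": 43.8, "tz": -37.6, "wx": 17.5}, {"ty": 43.8, "tz": -37.6, "wx": 17.5}, {"ty": 43.8, "tz": -37.6, "wx": 17.5}, {"ty": 43.8, "tz": -37.6, "wx": 17.5}, {"ty": 43.8, "tz": -37.6, "wx": 17.5}, {"ty": 43.8, "tz": -37.6, "wx": 17.5}, {"ty": 43.8, "tz": -37.6, "wx": 17.5}, {"ty": 43.8, "tz": -37.6, "wx": 17.5}, {"ty": 43.8, "tz": -37.6, "wx": 17.5}, {"ty": 43.8, "tz": -37.6, "wx": 17.5}]}}

```text
invalid input
```

```bash
cat > d.py <<'E'
from h import *
st(); P,im,d=snap('wrist','w1.png'); print(np.round(P['origin'],3)); C=cloud(P,d)
for t in ['gauge_grip','gauge_mark','rail','tab0','red_roller']: print(t,[(p,x.tolist()) for p,x in mark('wrist',P,t) if p>.2])
o=(im[...,0]>150)&(im[...,2]<90)&(im[...,1]>50)&(im[...,1]<170)&(abs(C[...,2]-.045)<.025)&(d>0)
b=C[o]; print(len(b),cv2.minAreaRect(b[:,:2].astype(np.float32)*1000),b[:,2].max())
w=(im.min(-1)>170)&(d>0)&(abs(C[...,2])<.012)&(abs(C[...,1]+.13)<.05); b=C[w]
if len(b): print('strip',len(b),cv2.minAreaRect(b[:,:2].astype(np.float32)*1000))
go([.487,-.131,.05],np.pi/2-.07)
E
python3 d.py
```

```text
t 1.9 pos [ 0.1569 -0.605   0.2503] F [-0.3 -1.  -0.2] jaw 1.002
[[-0.0, 0.968, 0.251], [0.0, 0.251, -0.968], [-1.0, -0.0, -0.0]]
[ 0.222 -0.588  0.374]
gauge_grip []
gauge_mark []
rail []
tab0 []
red_roller []
536 ((248.867431640625, -309.41595458984375), (5.515516757965088, 38.91069030761719), 85.28680419921875) 0.03631681619848087
shift cm [ 20.03  43.85 -37.6 ] wx deg 18.5 q7 -0.15
```

View pics/w1.png

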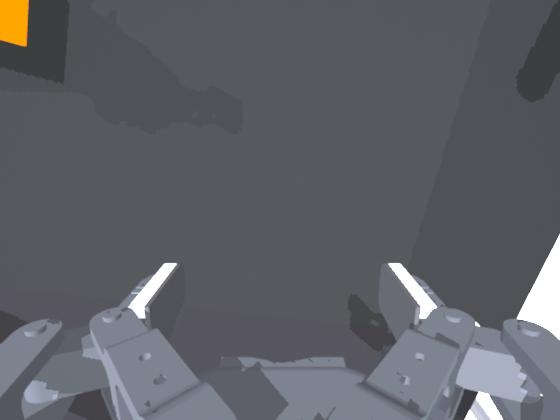

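The move was refused, so the picture only shows bare bench with an orange box corner at (0–30, 0–40). I'll retry with every field filled in.

>>> {"method": "carry_out", "body": {"moves": [{"jaw": 1, "tx": 0, "ty": 43.8, "tz": -37.6, "wx": 17.5, "wy": 0, "wz": 0}, {"jaw": 1, "tx": 0, "ty": 43.8, "tz": -37.6, "wx": 17.5, "wy": 0, "wz": 0}, {"jaw": 1, "tx": 0, "ty": 43.8, "tz": -37.6, "wx": 17.5, "wy": 0, "wz": 0}, {"jaw": 1, "tx": 0, "ty": 43.8, "tz": -37.6, "wx": 17.5, "wy": 0, "wz": 0}, {"jaw": 1, "tx": 0, "ty": 43.8, "tz": -37.6, "wx": 17.5, "wy": 0, "wz": 0}, {"jaw": 1, "tx": 0, "ty": 43.8, "tz": -37.6, "wx": 17.5, "wy": 0, "wz": 0}, {"jaw": 1, "tx": 0, "ty": 43.8, "tz": -37.6, "wx": 17.5, "wy": 0, "wz": 0}, {"jaw": 1, "tx": 0, "ty": 43.8, "tz": -37.6, "wx": 17.5, "wy": 0, "wz": 0}, {"jaw": 1, "tx": 0, "ty": 43.8, "tz": -37.6, "wx": 17.5, "wy": 0, "wz": 0}, {"jaw": 1, "tx": 0, "ty": 43.8, "tz": -37.6, "wx": 17.5, "wy": 0, "wz": 0}, {"jaw": 1, "tx": 0, "ty": 43.8, "tz": -37.6, "wx": 17.5, "wy": 0, "wz": 0}], "newtons": 40}}

```text
t: 3.58
ee_pos: [0.4867, -0.1305, 0.2502]
tool_rot: [-0.487, -0.512, -0.488, 0.512]
force: [-0.6, -0.6, -0.5]
grip_width: 1.004
```

```bash
python3 d.py
```

```text
t 3.58 pos [ 0.4867 -0.1305  0.2502] F [-0.6 -0.6 -0.5] jaw 1.004
[[-0.0, 0.999, -0.049], [-0.0, -0.049, -0.999], [-1.0, -0.0, 0.0]]
[ 0.554 -0.134  0.374]
gauge_grip [(0.68, [0.4861, -0.1286, 0.0474])]
gauge_mark [(0.65, [0.4257, -0.1258, 0.0083]), (0.58, [0.4866, -0.1274, 0.0433])]
rail []
tab0 [(0.92, [0.4308, -0.2486, 0.1268]), (0.67, [0.4465, -0.0021, 0.1305])]
red_roller []
1659 ((375.70343017578125, -182.73577880859375), (252.3081817626953, 172.92816162109375), 56.224185943603516) 0.06927802461410287
strip 3437 ((397.91937255859375, -120.51704406738281), (61.014739990234375, 219.88543701171875), 82.11234283447266)
shift cm [20.03  0.11 -0.17] wx deg 0.9 q7 -1.55
```

View pics/w1.png

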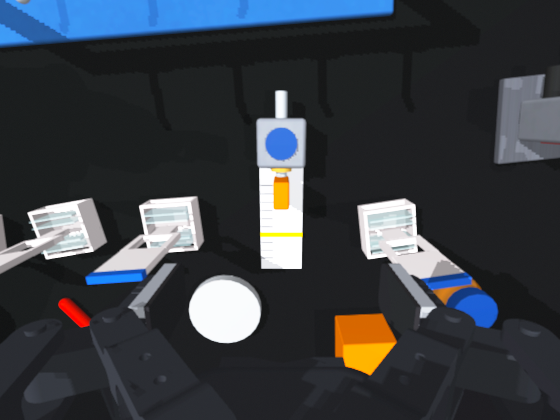

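The wrist view shows the gauge handle at (281,193), the yellow line at (281,235), and the strip in line with the tool. Next I go down and grip.

>>> {"method": "carry_out", "body": {"moves": [{"jaw": 1, "tx": 5, "ty": 0, "tz": -0.1, "wx": 0, "wy": 0, "wz": 0}, {"jaw": 1, "tx": 10, "ty": 0, "tz": -0.1, "wx": 0, "wy": 0, "wz": 0}, {"jaw": 1, "tx": 15, "ty": 0, "tz": -0.1, "wx": 0, "wy": 0, "wz": 0}, {"jaw": 1, "tx": 20, "ty": 0, "tz": -0.1, "wx": 0, "wy": 0, "wz": 0}, {"jaw": 1, "tx": 20, "ty": 0, "tz": -0.1, "wx": 0, "wy": 0, "wz": 0}, {"jaw": 0, "tx": 20, "ty": 0, "tz": -0.1, "wx": 0, "wy": 0, "wz": 0}, {"jaw": 0, "tx": 20, "ty": 0, "tz": -0.1, "wx": 0, "wy": 0, "wz": 0}, {"jaw": 0, "tx": 20, "ty": 0, "tz": -0.1, "wx": 0, "wy": 0, "wz": 0}, {"jaw": 0, "tx": 20, "ty": 0, "tz": -0.1, "wx": 0, "wy": 0, "wz": 0}, {"jaw": 0, "tx": 20, "ty": 0, "tz": -0.1, "wx": 0, "wy": 0, "wz": 0}, {"jaw": 0, "tx": 20, "ty": 0, "tz": -0.1, "wx": 0, "wy": 0, "wz": 0}], "newtons": 60}}

```text
t: 5.25
ee_pos: [0.4872, -0.129, 0.0516]
tool_rot: [0.488, 0.513, 0.487, -0.512]
force: [-1.6, 4.8, 11.2]
grip_width: 0.178
```

>>> {"method": "carry_out", "body": {"moves": [{"jaw": 0, "tx": 0, "ty": -2, "tz": 0, "wx": 0, "wy": 0, "wz": 0}, {"jaw": 0, "tx": 0, "ty": -4, "tz": 0, "wx": 0, "wy": 0, "wz": 0}, {"jaw": 0, "tx": 0, "ty": -6, "tz": 0, "wx": 0, "wy": 0, "wz": 0}, {"jaw": 0, "tx": 0, "ty": -6, "tz": 0, "wx": 0, "wy": 0, "wz": 0}, {"jaw": 0, "tx": 0, "ty": -6, "tz": 0, "wx": 0, "wy": 0, "wz": 0}, {"jaw": 0, "tx": 0, "ty": -6, "tz": 0, "wx": 0, "wy": 0, "wz": 0}, {"jaw": 0, "tx": 0, "ty": -6, "tz": 0, "wx": 0, "wy": 0, "wz": 0}, {"jaw": 0, "tx": 0, "ty": -6, "tz": 0, "wx": 0, "wy": 0, "wz": 0}, {"jaw": 0, "tx": 0, "ty": -6, "tz": 0, "wx": 0, "wy": 0, "wz": 0}], "newtons": 60}}

```text
t: 6.38
ee_pos: [0.4306, -0.1262, 0.0516]
tool_rot: [0.489, 0.514, 0.485, -0.51]
force: [5.8, 3.9, 4.1]
grip_width: 0.179
```

```bash
cat > e.py <<'E'
from h import *
st()
for c in ['scene','side']:
    P,im,d=snap(c); 
    for t in ['gauge_grip','gauge_mark']: print(c,t,[(p,x.tolist()) for p,x in mark(c,P,t) if p>.2])
E
python3 e.py
```

```text
t 6.38 pos [ 0.4306 -0.1262  0.0516] F [5.8 3.9 4.1] jaw 0.179
[[0.008, 0.999, -0.05], [0.0, -0.05, -0.999], [-1.0, 0.008, -0.001]]
scene gauge_grip [(0.55, [0.4314, -0.1249, 0.0412])]
scene gauge_mark [(0.62, [0.4291, -0.1274, 0.0026])]
side gauge_grip [(0.61, [0.4296, -0.1253, 0.0365])]
side gauge_mark [(0.61, [0.4255, -0.127, -0.0013]), (0.23, [0.3643, -0.3162, -0.0033])]
```

>>> {"method": "carry_out", "body": {"moves": [{"jaw": 0, "tx": 0, "ty": -0.2, "tz": 0, "wx": 0, "wy": 0, "wz": 0}, {"jaw": 0, "tx": 0, "ty": -0.2, "tz": 0, "wx": 0, "wy": 0, "wz": 0}, {"jaw": 0, "tx": 0, "ty": -0.2, "tz": 0, "wx": 0, "wy": 0, "wz": 0}, {"jaw": 0, "tx": 0, "ty": 2, "tz": 0, "wx": 0, "wy": 0, "wz": 0}, {"jaw": 0, "tx": 0, "ty": 4, "tz": 0, "wx": 0, "wy": 0, "wz": 0}, {"jaw": 0, "tx": 0, "ty": 5.6, "tz": 0, "wx": 0, "wy": 0, "wz": 0}, {"jaw": 1, "tx": 0, "ty": 5.6, "tz": 0, "wx": 0, "wy": 0, "wz": 0}, {"jaw": 1, "tx": 0, "ty": 5.6, "tz": 0, "wx": 0, "wy": 0, "wz": 0}, {"jaw": 1, "tx": 0, "ty": 5.6, "tz": 0, "wx": 0, "wy": 0, "wz": 0}, {"jaw": 1, "tx": 0, "ty": 5.6, "tz": 0, "wx": 0, "wy": 0, "wz": 0}, {"jaw": 1, "tx": -6, "ty": 5.6, "tz": 0, "wx": 0, "wy": 0, "wz": 0}, {"jaw": 1, "tx": -12, "ty": 5.6, "tz": 0, "wx": 0, "wy": 0, "wz": 0}], "newtons": 60}}

```text
t: 8.18
ee_pos: [0.4817, -0.1297, 0.1711]
tool_rot: [-0.486, -0.512, -0.488, 0.513]
force: [0.8, -0.1, -0.7]
grip_width: 0.998
```

```bash
cat >> e.py <<'E'
    for t in ['red_roller','red_switch']: print(c,t,[(p,x.tolist()) for p,x in mark(c,P,t) if p>.2])
M=rot(ctrl.state()['tool_rot']); r=np.array([.484,-.442,.145+.06]); go(r,np.pi/2+.05)
E
python3 e.py
```

```text
t 8.18 pos [ 0.4817 -0.1297  0.1711] F [ 0.8 -0.1 -0.7] jaw 0.998
[[-0.002, 0.999, -0.052], [0.001, -0.052, -0.999], [-1.0, -0.002, -0.001]]
scene gauge_grip [(0.6, [0.4867, -0.1299, 0.0408])]
scene gauge_mark [(0.75, [0.4303, -0.13, 0.0037])]
scene red_roller [(0.64, [0.4813, -0.447, 0.1296])]
scene red_switch [(0.95, [0.5499, -0.41, -0.0043])]
side gauge_grip [(0.47, [0.4889, -0.1296, 0.0404]), (0.43, [0.4504, 0.1184, 0.124])]
side gauge_mark [(0.97, [0.4257, -0.1247, -0.0013])]
side red_roller [(0.63, [0.4839, -0.4426, 0.1295])]
side red_switch []
shift cm [-3.6   1.81 31.18] wx deg -5.8 q7 -1.61
```

>>> {"method": "carry_out", "body": {"moves": [{"jaw": 0, "tx": -6, "ty": 0, "tz": 0, "wx": 0, "wy": 0, "wz": 0}, {"jaw": 0, "tx": -7.9, "ty": 0.3, "tz": 6, "wx": 0, "wy": 0, "wz": 0}, {"jaw": 0, "tx": -7.9, "ty": 1.43, "tz": 31.3, "wx": 0, "wy": 0, "wz": 0}, {"jaw": 0, "tx": -7.9, "ty": 1.43, "tz": 31.3, "wx": 0, "wy": 0, "wz": 0}, {"jaw": 0, "tx": -7.9, "ty": 1.43, "tz": 31.3, "wx": 0, "wy": 0, "wz": 0}, {"jaw": 0, "tx": -7.9, "ty": 1.43, "tz": 31.3, "wx": 0, "wy": 0, "wz": 0}, {"jaw": 0, "tx": -7.9, "ty": 1.43, "tz": 31.3, "wx": 0, "wy": 0, "wz": 0}, {"jaw": 0, "tx": -7.9, "ty": 1.43, "tz": 31.3, "wx": 0, "wy": 0, "wz": 0}, {"jaw": 0, "tx": -2.5, "ty": 1.43, "tz": 31.3, "wx": 0, "wy": 0, "wz": 0}, {"jaw": 0, "tx": -2.5, "ty": 1.43, "tz": 31.3, "wx": 0, "wy": 0, "wz": 0}]}}

```text
t: 9.93
ee_pos: [0.4794, -0.4396, 0.1919]
tool_rot: [-0.485, -0.512, -0.491, 0.512]
force: [0.0, 0.7, -0.0]
grip_width: 0.0
```

```bash
cat > f.py <<'E'
from h import *
import sys
st(); P,im,d=snap('wrist',sys.argv[1]); 
for t in sys.argv[2:]: print(t,[(p,x.tolist()) for p,x in mark('wrist',P,t) if p>.2])
E
python3 f.py w2.png red_roller red_switch
```

```text
t 9.93 pos [ 0.4794 -0.4396  0.1919] F [ 0.   0.7 -0. ] jaw 0.0
[[-0.006, 0.999, -0.049], [0.006, -0.049, -0.999], [-1.0, -0.006, -0.006]]
red_roller [(0.63, [0.4803, -0.446, 0.1352])]
red_switch [(0.87, [0.5446, -0.4029, 0.0019])]
```

View pics/w2.png

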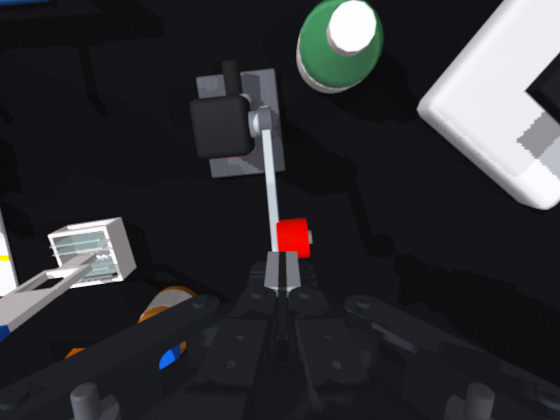

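Red roller at (293,238), slightly to the −y side of the closed fingers at (283,270). I'll shift 6 mm and press.

>>> {"method": "carry_out", "body": {"moves": [{"jaw": 0, "tx": 1.5, "ty": 0, "tz": 0.6, "wx": 0, "wy": 0, "wz": 0}, {"jaw": 0, "tx": 3, "ty": 0, "tz": 0.6, "wx": 0, "wy": 0, "wz": 0}, {"jaw": 0, "tx": 4.5, "ty": 0, "tz": 0.6, "wx": 0, "wy": 0, "wz": 0}, {"jaw": 0, "tx": 5.5, "ty": 0, "tz": 0.6, "wx": 0, "wy": 0, "wz": 0}, {"jaw": 0, "tx": 6.6, "ty": 0, "tz": 0.6, "wx": 0, "wy": 0, "wz": 0}, {"jaw": 0, "tx": 6.6, "ty": 0, "tz": 0.6, "wx": 0, "wy": 0, "wz": 0}, {"jaw": 0, "tx": 6.6, "ty": 0, "tz": 0.6, "wx": 0, "wy": 0, "wz": 0}, {"jaw": 0, "tx": 6.6, "ty": 0, "tz": 0.6, "wx": 0, "wy": 0, "wz": 0}]}}

```text
t: 11.08
ee_pos: [0.4805, -0.4492, 0.1298]
tool_rot: [0.487, 0.513, 0.487, -0.513]
force: [-3.1, -0.6, 4.8]
grip_width: 0.0
```

```bash
cat > g.py <<'E'
from h import *
import sys
st()
for c in ['scene','side']:
    P,im,d=snap(c,(c+sys.argv[1]) if sys.argv[1]!='-' else None)
    for t in sys.argv[2:]: print(c,t,[(p,x.tolist()) for p,x in mark(c,P,t) if p>.2])
E
python3 g.py - red_roller
```

```text
t 11.07 pos [ 0.4805 -0.4492  0.1298] F [-3.1 -0.6  4.8] jaw 0.0
[[0.0, 0.999, -0.052], [-0.0, -0.052, -0.999], [-1.0, 0.0, 0.0]]
scene red_roller [(0.58, [0.4709, -0.4457, 0.0963])]
side red_roller [(0.66, [0.4769, -0.4386, 0.0947])]
```

>>> {"method": "carry_out", "body": {"moves": [{"jaw": 0, "tx": 0.5, "ty": 0, "tz": 0, "wx": 0, "wy": 0, "wz": 0}, {"jaw": 0, "tx": 0.5, "ty": 0, "tz": 0, "wx": 0, "wy": 0, "wz": 0}, {"jaw": 0, "tx": 0.5, "ty": 0, "tz": 0, "wx": 0, "wy": 0, "wz": 0}, {"jaw": 0, "tx": -1.5, "ty": 0, "tz": 0, "wx": 0, "wy": 0, "wz": 0}, {"jaw": 0, "tx": -4, "ty": 0, "tz": 0, "wx": 0, "wy": 0, "wz": 0}, {"jaw": 0, "tx": -8, "ty": 0, "tz": 0, "wx": 0, "wy": 0, "wz": 0}, {"jaw": 0, "tx": -14, "ty": 0, "tz": 0, "wx": 0, "wy": 0, "wz": 0}, {"jaw": 0.8, "tx": -14, "ty": 0, "tz": 0, "wx": 0, "wy": 0, "wz": 0}]}}

```text
t: 12.28
ee_pos: [0.4832, -0.4496, 0.2745]
tool_rot: [0.49, 0.513, 0.484, -0.512]
force: [1.1, 0.5, -0.3]
grip_width: 0.195
```

```bash
python3 g.py - red_roller tab0 tab1 rail; python3 - <<'E'
from h import *
go([.431,-.2485,.27],0.09)
E
```

```text
t 12.28 pos [ 0.4832 -0.4496  0.2745] F [ 1.1  0.5 -0.3] jaw 0.195
[[0.008, 0.999, -0.051], [-0.005, -0.051, -0.999], [-1.0, 0.009, 0.005]]
scene red_roller [(0.45, [0.4842, -0.4474, 0.1286])]
scene tab0 [(0.73, [0.4295, -0.2504, 0.1223]), (0.71, [0.4479, -0.007, 0.1233]), (0.7, [0.4439, 0.2385, 0.1285]), (0.65, [0.4491, 0.1172, 0.1233])]
scene tab1 [(0.73, [0.4295, -0.2504, 0.1223]), (0.71, [0.4479, -0.007, 0.1233]), (0.7, [0.4439, 0.2385, 0.1285]), (0.65, [0.4491, 0.1172, 0.1233])]
scene rail [(0.86, [0.7025, -0.0303, -0.0021])]
side red_roller [(0.67, [0.4843, -0.4395, 0.1296])]
side tab0 [(0.92, [0.4485, 0.005, 0.1206]), (0.77, [0.4492, 0.1169, 0.1228]), (0.7, [0.4458, 0.2405, 0.125]), (0.56, [0.4307, -0.2471, 0.1237])]
side tab1 [(0.92, [0.4485, 0.005, 0.1206]), (0.77, [0.4492, 0.1169, 0.1228]), (0.7, [0.4458, 0.2405, 0.125]), (0.56, [0.4307, -0.2471, 0.1237])]
side rail [(0.95, [0.7017, -0.0254, -0.0041]), (0.25, [0.4512, 0.1209, 0.1216])]
shift cm [ -0.12  -5.95 -19.77] wx deg 81.9 q7 -1.04
```

>>> {"method": "carry_out", "body": {"moves": [{"jaw": 0.6, "tx": 0, "ty": -6, "tz": -19.8, "wx": -98, "wy": 0, "wz": 0}, {"jaw": 0.6, "tx": 0, "ty": -6, "tz": -19.8, "wx": -98, "wy": 0, "wz": 0}, {"jaw": 0.6, "tx": 0, "ty": -6, "tz": -19.8, "wx": -98, "wy": 0, "wz": 0}, {"jaw": 0.6, "tx": 0, "ty": -6, "tz": -19.8, "wx": -98, "wy": 0, "wz": 0}, {"jaw": 0.6, "tx": 0, "ty": -6, "tz": -19.8, "wx": -98, "wy": 0, "wz": 0}, {"jaw": 0.6, "tx": 0, "ty": -6, "tz": -19.8, "wx": -98, "wy": 0, "wz": 0}, {"jaw": 0.6, "tx": 0, "ty": -6, "tz": -19.8, "wx": -98, "wy": 0, "wz": 0}, {"jaw": 0.6, "tx": 0, "ty": -6, "tz": -19.8, "wx": -98, "wy": 0, "wz": 0}, {"jaw": 0.6, "tx": 0, "ty": -6, "tz": -19.8, "wx": -98, "wy": 0, "wz": 0}, {"jaw": 0.6, "tx": 0, "ty": -6, "tz": -19.8, "wx": -98, "wy": 0, "wz": 0}, {"jaw": 0.6, "tx": 0, "ty": -6, "tz": -19.8, "wx": -98, "wy": 0, "wz": 0}]}}

```text
t: 14.15
ee_pos: [0.4306, -0.2484, 0.2692]
tool_rot: [0.706, -0.03, 0.706, 0.03]
force: [0.6, 0.1, 0.0]
grip_width: 0.602
```

```bash
cat > k.py <<'E'
from h import *
import sys
# close look at a basket near (x,y): blue/white tab points above z=.1
x,y=map(float,sys.argv[1:3]); st(); P,im,d=snap('wrist',sys.argv[3] if len(sys.argv)>3 else None); C=cloud(P,d)
m=[(p,q.tolist()) for p,q in mark('wrist',P,'tab0') if np.hypot(q[0]-x,q[1]-y)<.06]; print('mark',m)
c0=np.array([x,y]) if not m else np.array(m[0][1][:2])
b=C[(d>0)&(C[...,2]>.105)&(C[...,2]<.156)&(np.hypot(C[...,0]-c0[0],C[...,1]-c0[1])<.034)]
if len(b)>30:
    r=cv2.minAreaRect(b[:,:2].astype(np.float32)*1000); c=b[:,:2].mean(0); w,V=np.linalg.eigh(np.cov((b[:,:2]-c).T)); n=V[:,0]*np.sign(V[0,0]); ya=np.arctan2(n[1],n[0]); print('pts',len(b),np.round(c,4),'yaw',round(ya,3),'rect',r,'ztop',np.percentile(b[:,2],98))
    go([c0[0],c0[1],.135],ya)
E
python3 k.py .431 -.2485 w3.png
```

```text
t 14.15 pos [ 0.4306 -0.2484  0.2692] F [0.6 0.1 0. ] jaw 0.602
[[-0.0, -0.084, 0.996], [0.0, 0.996, 0.084], [-1.0, 0.0, -0.0]]
mark [(0.77, [0.4335, -0.2459, 0.127])]
pts 492 [ 0.431  -0.2453] yaw 0.105 rect ((431.35247802734375, -248.71632385253906), (6.159000396728516, 42.525447845458984), 6.283595085144043) ztop 0.15353730534389468
shift cm [13.43  0.22  0.3 ] wx deg -1.1 q7 0.26
```

View pics/w3.png

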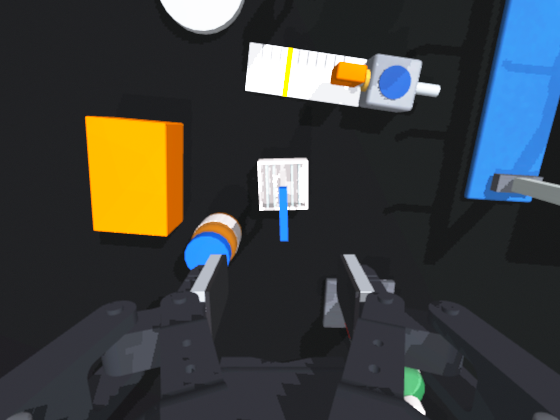

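The blue tab edge (284,212) runs straight between the fingers, the amber jar (210,250) is clear, and the rail is at the right edge. The gap and yaw fit, so I'll grip and lift 75 mm.

>>> {"method": "carry_out", "body": {"moves": [{"jaw": 0.6, "tx": 5, "ty": 0, "tz": 0.1, "wx": -1, "wy": 0, "wz": 0}, {"jaw": 0.6, "tx": 10, "ty": 0, "tz": 0.1, "wx": -1, "wy": 0, "wz": 0}, {"jaw": 0.6, "tx": 13.4, "ty": 0, "tz": 0.1, "wx": -1, "wy": 0, "wz": 0}, {"jaw": 0.6, "tx": 13.4, "ty": 0, "tz": 0.1, "wx": -1, "wy": 0, "wz": 0}, {"jaw": 0, "tx": 13.4, "ty": 0, "tz": 0.1, "wx": -1, "wy": 0, "wz": 0}, {"jaw": 0, "tx": 13.4, "ty": 0, "tz": 0.1, "wx": -1, "wy": 0, "wz": 0}, {"jaw": 0, "tx": 13.4, "ty": 0, "tz": 0.1, "wx": -1, "wy": 0, "wz": 0}, {"jaw": 0, "tx": 13.4, "ty": 0, "tz": 0.1, "wx": -1, "wy": 0, "wz": 0}, {"jaw": 0, "tx": 13.4, "ty": 0, "tz": 0.1, "wx": -1, "wy": 0, "wz": 0}, {"jaw": 0, "tx": 11, "ty": 0, "tz": 0.1, "wx": -1, "wy": 0, "wz": 0}, {"jaw": 0, "tx": 8, "ty": 0, "tz": 0.1, "wx": -1, "wy": 0, "wz": 0}, {"jaw": 0, "tx": 5.9, "ty": 0, "tz": 0.1, "wx": -1, "wy": 0, "wz": 0}], "newtons": 60}}

```text
t: 15.75
ee_pos: [0.4319, -0.2484, 0.2121]
tool_rot: [0.707, -0.038, 0.706, 0.037]
force: [0.3, -0.6, -1.5]
grip_width: 0.064
```

```bash
cat > r.py <<'E'
from h import *
import sys
# rail frame from wrist depth: bar top
st(); P,im,d=snap('wrist',sys.argv[1] if len(sys.argv)>1 else None); C=cloud(P,d)
b=C[(d>0)&(abs(C[...,2]-.158)<.005)&(abs(C[...,0]-.701)<.025)&(abs(C[...,1]+.03)<.25)]
if len(b)>50: print('bar',len(b),cv2.minAreaRect(b[:,:2].astype(np.float32)*1000),b[:,1].min(),b[:,1].max())
p=C[(d>0)&(abs(C[...,2]-.155)<.008)&(C[...,0]<.69)&(C[...,0]>.63)&(abs(C[...,1]+.03)<.25)]
for y in [-.164,-.074,.016,.106]:
    q=p[abs(p[:,1]-y)<.02]; 
    if len(q)>5: print('peg',y,len(q),np.round(q.mean(0),4),np.round(q.min(0),4),np.round(q.max(0),4))
E
python3 r.py; python3 - <<'E'
from h import *
go([.560,-.164,.215],0.025)
E
```

```text
t 15.75 pos [ 0.4319 -0.2484  0.2121] F [ 0.3 -0.6 -1.5] jaw 0.064
[[0.001, -0.105, 0.994], [-0.001, 0.994, 0.105], [-1.0, -0.001, 0.001]]
shift cm [-0.04  7.08 13.52] wx deg 4.6 q7 0.21
```

>>> {"method": "carry_out", "body": {"moves": [{"jaw": 0, "tx": 0, "ty": 1, "tz": 4.5, "wx": 1, "wy": 0, "wz": 0}, {"jaw": 0, "tx": 0, "ty": 3, "tz": 9, "wx": 3, "wy": 0, "wz": 0}, {"jaw": 0, "tx": 0, "ty": 6, "tz": 13, "wx": 4.6, "wy": 0, "wz": 0}, {"jaw": 0, "tx": 0, "ty": 7.1, "tz": 13.5, "wx": 4.6, "wy": 0, "wz": 0}, {"jaw": 0, "tx": 0, "ty": 7.1, "tz": 13.5, "wx": 4.6, "wy": 0, "wz": 0}]}}

```text
t: 16.42
ee_pos: [0.5582, -0.1625, 0.2101]
tool_rot: [0.707, -0.01, 0.707, 0.01]
force: [0.1, 0.0, -1.4]
grip_width: 0.063
```

```bash
python3 r.py w4.png
```

```text
t 16.43 pos [ 0.5582 -0.1625  0.2101] F [ 0.1  0.  -1.4] jaw 0.063
[[-0.001, -0.027, 1.0], [0.0, 1.0, 0.027], [-1.0, 0.0, -0.001]]
bar 9512 ((692.6033935546875, -134.6992645263672), (34.60653305053711, 197.39646911621094), 1.4693876504898071) -0.233313038620428 -0.03600861861472318
peg -0.164 1212 [ 0.6618 -0.1634  0.1544] [ 0.633  -0.1686  0.1483] [ 0.6899 -0.1599  0.1628]
peg -0.074 1937 [ 0.6646 -0.0743  0.1546] [ 0.6311 -0.0889  0.1471] [ 0.69   -0.0591  0.1627]
```

View pics/w4.png

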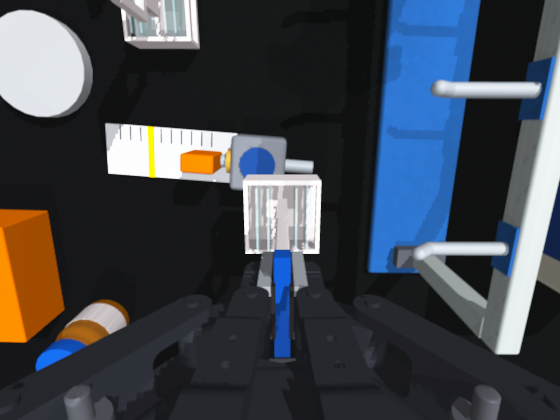

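Basket is held with its tab (283,300) in line. Peg tips are at (420,252) and (440,90), and their measured y of −0.163 and −0.074 agrees with the model. I'll insert it on peg 1.

>>> {"method": "carry_out", "body": {"moves": [{"jaw": 0, "tx": 0, "ty": -0.3, "tz": 3, "wx": 0, "wy": 0, "wz": 0}, {"jaw": 0, "tx": 0, "ty": -0.4, "tz": 6, "wx": 0, "wy": 0, "wz": 0}, {"jaw": 0, "tx": 0, "ty": -0.4, "tz": 9, "wx": 0, "wy": 0, "wz": 0}, {"jaw": 0, "tx": 0, "ty": -0.4, "tz": 10.9, "wx": 0, "wy": 0, "wz": 0}, {"jaw": 0, "tx": 0, "ty": -0.4, "tz": 10.9, "wx": 0, "wy": 0, "wz": 0}, {"jaw": 0, "tx": 0.9, "ty": -0.4, "tz": 10.9, "wx": 0, "wy": 0, "wz": 0}, {"jaw": 0, "tx": 1.6, "ty": -0.4, "tz": 10.9, "wx": 0, "wy": 0, "wz": 0}, {"jaw": 0, "tx": 1.6, "ty": -0.4, "tz": 10.9, "wx": 0, "wy": 0, "wz": 0}]}}

```text
t: 17.48
ee_pos: [0.6665, -0.1657, 0.1945]
tool_rot: [0.707, -0.009, 0.707, 0.008]
force: [-0.6, -0.9, 2.9]
grip_width: 0.059
```

```bash
python3 g.py 5.png tab0; python3 -c "
import cv2;a=cv2.imread('pics/side5.png')[120:320,180:400];b=cv2.imread('pics/scene5.png')[140:280,150:370]
cv2.imwrite('pics/m5.png',cv2.vconcat([cv2.resize(a,(660,300*2))[:330] if 0 else cv2.resize(a,(330,300)),cv2.resize(b,(330,210))]))"
```

```text
t 17.48 pos [ 0.6665 -0.1657  0.1945] F [-0.6 -0.9  2.9] jaw 0.059
[[-0.001, -0.024, 1.0], [-0.001, 1.0, 0.024], [-1.0, -0.001, -0.001]]
scene tab0 [(0.92, [0.4507, 0.1199, 0.1227]), (0.82, [0.4444, 0.2368, 0.1238]), (0.77, [0.4521, -0.0037, 0.1235]), (0.63, [0.6671, -0.1676, 0.1818])]
side tab0 [(0.92, [0.4431, 0.239, 0.1236]), (0.86, [0.4493, 0.1189, 0.1231]), (0.8, [0.451, 0.0054, 0.1243]), (0.64, [0.6665, -0.1649, 0.1844])]
```

View pics/m5.png

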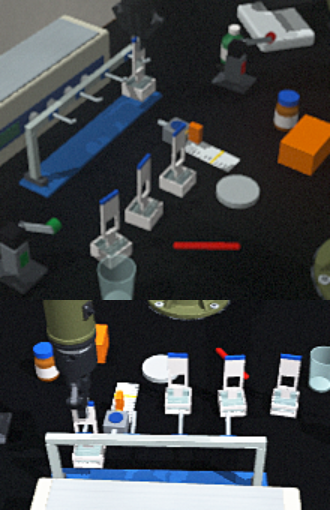

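Basket 1 rests on its peg: the contact force is up and the tab is at z≈0.184. Release and go on to the next.

>>> {"method": "carry_out", "body": {"moves": [{"jaw": 0.4, "tx": 0, "ty": 0, "tz": 0, "wx": 0, "wy": 0, "wz": 0}, {"jaw": 0.4, "tx": 0, "ty": 0, "tz": 0, "wx": 0, "wy": 0, "wz": 0}, {"jaw": 0.4, "tx": 0, "ty": 0, "tz": 0, "wx": 0, "wy": 0, "wz": 0}, {"jaw": 0.4, "tx": -4, "ty": 0, "tz": 0, "wx": 0, "wy": 0, "wz": 0}, {"jaw": 0.6, "tx": -8, "ty": 0, "tz": 0, "wx": 0, "wy": 0, "wz": 0}, {"jaw": 0.6, "tx": -8, "ty": 4, "tz": -5, "wx": 0, "wy": 0, "wz": 0}, {"jaw": 0.6, "tx": -8, "ty": 16, "tz": -22, "wx": 0, "wy": 0, "wz": 0}, {"jaw": 0.6, "tx": -8, "ty": 16, "tz": -22, "wx": 0, "wy": 0, "wz": 0}, {"jaw": 0.6, "tx": -8, "ty": 16, "tz": -22, "wx": 0, "wy": 0, "wz": 0}, {"jaw": 0.6, "tx": -8, "ty": 16, "tz": -22, "wx": 0, "wy": 0, "wz": 0}, {"jaw": 0.6, "tx": -8, "ty": 16, "tz": -22, "wx": 0, "wy": 0, "wz": 0}]}}

```text
t: 19.05
ee_pos: [0.4427, -0.0093, 0.2749]
tool_rot: [0.707, -0.01, 0.707, 0.009]
force: [-0.1, -0.5, 0.2]
grip_width: 0.6
```

```bash
sed -i "s/    go(\[c0\[0\],c0\[1\],.135\],ya)/    go([r[0][0]\/1e3,r[0][1]\/1e3,.135],ya)/" k.py; python3 k.py .450 -.001; python3 g.py - tab0 | grep -v '^\[\['
```

```text
t 19.05 pos [ 0.4427 -0.0093  0.2749] F [-0.1 -0.5  0.2] jaw 0.6
[[0.001, -0.027, 1.0], [-0.001, 1.0, 0.027], [-1.0, -0.001, 0.001]]
mark [(0.76, [0.443, -0.001, 0.1251])]
pts 484 [0.4479 0.001 ] yaw 0.027 rect ((448.2921447753906, -1.8408851623535156), (6.178043365478516, 42.4442138671875), 1.7536102533340454) ztop 0.15367217708251493
shift cm [13.96  0.89  0.4 ] wx deg -0.1 q7 -0.26
t 19.15 pos [ 0.4444 -0.0107  0.2746] F [ 0.3 -0.7  1.1] jaw 0.603
scene tab0 [(0.93, [0.4429, 0.2368, 0.1219]), (0.9, [0.667, -0.165, 0.1805]), (0.82, [0.4191, 0.1028, 0.1247]), (0.76, [0.4481, -0.002, 0.1253])]
side tab0 [(0.97, [0.4511, 0.0069, 0.121]), (0.82, [0.6637, -0.1638, 0.1838]), (0.79, [0.4464, 0.2403, 0.1257]), (0.72, [0.4204, 0.1048, 0.123])]
```

>>> {"method": "carry_out", "body": {"moves": [{"jaw": 0.6, "tx": 5, "ty": 0.9, "tz": 0.5, "wx": 0, "wy": 0, "wz": 0}, {"jaw": 0.6, "tx": 10, "ty": 0.9, "tz": 0.5, "wx": 0, "wy": 0, "wz": 0}, {"jaw": 0.6, "tx": 13.9, "ty": 0.9, "tz": 0.5, "wx": 0, "wy": 0, "wz": 0}, {"jaw": 0.6, "tx": 13.9, "ty": 0.9, "tz": 0.5, "wx": 0, "wy": 0, "wz": 0}, {"jaw": 0, "tx": 13.9, "ty": 0.9, "tz": 0.5, "wx": 0, "wy": 0, "wz": 0}, {"jaw": 0, "tx": 13.9, "ty": 0.9, "tz": 0.5, "wx": 0, "wy": 0, "wz": 0}, {"jaw": 0, "tx": 13.9, "ty": 0.9, "tz": 0.5, "wx": 0, "wy": 0, "wz": 0}, {"jaw": 0, "tx": 13.9, "ty": 0.9, "tz": 0.5, "wx": 0, "wy": 0, "wz": 0}, {"jaw": 0, "tx": 13.9, "ty": 0.9, "tz": 0.5, "wx": 0, "wy": 0, "wz": 0}, {"jaw": 0, "tx": 11.5, "ty": 0.9, "tz": 0.5, "wx": 0, "wy": 0, "wz": 0}, {"jaw": 0, "tx": 8.5, "ty": 0.9, "tz": 0.5, "wx": 0, "wy": 0, "wz": 0}, {"jaw": 0, "tx": 6.4, "ty": 0.9, "tz": 0.5, "wx": 0, "wy": 0, "wz": 0}], "newtons": 60}}

```text
t: 20.85
ee_pos: [0.4486, -0.0011, 0.2122]
tool_rot: [0.708, -0.009, 0.706, 0.009]
force: [0.4, 0.2, -1.3]
grip_width: 0.064
```

```bash
python3 - <<'E'
from h import *
st(); go([.56,-.0745,.211],.025)
E
```

```text
t 20.85 pos [ 0.4486 -0.0011  0.2122] F [ 0.4  0.2 -1.3] jaw 0.064
[[0.002, -0.025, 1.0], [-0.0, 1.0, 0.025], [-1.0, -0.0, 0.002]]
shift cm [ 0.15 -7.61 10.95] wx deg -0.0 q7 -0.37
```

>>> {"method": "carry_out", "body": {"moves": [{"jaw": 0, "tx": 0, "ty": -1, "tz": 4, "wx": 0, "wy": 0, "wz": 0}, {"jaw": 0, "tx": 0.1, "ty": -4, "tz": 9, "wx": 0, "wy": 0, "wz": 0}, {"jaw": 0, "tx": 0.1, "ty": -7.6, "tz": 11, "wx": 0, "wy": 0, "wz": 0}, {"jaw": 0, "tx": 0.1, "ty": -7.6, "tz": 11, "wx": 0, "wy": 0, "wz": 0}, {"jaw": 0, "tx": 0.1, "ty": -7.6, "tz": 11, "wx": 0, "wy": 0, "wz": 0}]}}

```text
t: 21.48
ee_pos: [0.5598, -0.0739, 0.2097]
tool_rot: [0.707, -0.009, 0.707, 0.009]
force: [0.4, 0.3, -1.6]
grip_width: 0.061
```

```bash
python3 r.py; python3 g.py - tab0 | grep tab; python3 - <<'E'
from h import *
go([.667,-.0745,.211],.025)
E
```

```text
t 21.48 pos [ 0.5598 -0.0739  0.2097] F [ 0.4  0.3 -1.6] jaw 0.061
[[0.0, -0.025, 1.0], [0.001, 1.0, 0.025], [-1.0, 0.001, 0.0]]
bar 10638 ((691.5819091796875, -47.674598693847656), (32.38029861450195, 205.6232452392578), 1.5941691398620605) -0.1500640674767917 0.055116390029461906
peg -0.164 32 [ 0.6472 -0.1614  0.1499] [ 0.6445 -0.1625  0.1473] [ 0.6494 -0.1606  0.1523]
peg -0.074 1488 [ 0.664  -0.0729  0.154 ] [ 0.6313 -0.0878  0.1471] [ 0.69   -0.0585  0.163 ]
peg 0.016 2868 [0.671  0.0162 0.1543] [ 0.63   -0.0033  0.147 ] [0.69  0.036 0.163]
scene tab0 [(0.83, [0.445, 0.2387, 0.1259]), (0.82, [0.4189, 0.104, 0.1247]), (0.69, [0.6674, -0.1657, 0.1804]), (0.66, [0.5659, -0.0751, 0.1963])]
side tab0 [(0.95, [0.4179, 0.1071, 0.1211]), (0.78, [0.4417, 0.2417, 0.1257]), (0.73, [0.6663, -0.1681, 0.1846]), (0.71, [0.5654, -0.0672, 0.196])]
shift cm [-0.12 -0.37 10.71] wx deg 0.1 q7 -0.26
```

>>> {"method": "carry_out", "body": {"moves": [{"jaw": 0, "tx": -0.2, "ty": -0.3, "tz": 3, "wx": 0, "wy": 0, "wz": 0}, {"jaw": 0, "tx": -0.2, "ty": -0.3, "tz": 6, "wx": 0, "wy": 0, "wz": 0}, {"jaw": 0, "tx": -0.2, "ty": -0.3, "tz": 9, "wx": 0, "wy": 0, "wz": 0}, {"jaw": 0, "tx": -0.2, "ty": -0.3, "tz": 10.7, "wx": 0, "wy": 0, "wz": 0}, {"jaw": 0, "tx": -0.2, "ty": -0.3, "tz": 10.7, "wx": 0, "wy": 0, "wz": 0}, {"jaw": 0, "tx": 0.8, "ty": -0.3, "tz": 10.7, "wx": 0, "wy": 0, "wz": 0}, {"jaw": 0, "tx": 1.6, "ty": -0.3, "tz": 10.7, "wx": 0, "wy": 0, "wz": 0}, {"jaw": 0, "tx": 1.6, "ty": -0.3, "tz": 10.7, "wx": 0, "wy": 0, "wz": 0}]}}

```text
t: 22.72
ee_pos: [0.6664, -0.0748, 0.1942]
tool_rot: [0.707, -0.009, 0.707, 0.009]
force: [-3.0, 0.3, 7.2]
grip_width: 0.063
```

```bash
python3 g.py - tab0
```

```text
t 22.73 pos [ 0.6664 -0.0748  0.1942] F [-3.   0.3  7.2] jaw 0.063
[[0.0, -0.025, 1.0], [-0.001, 1.0, 0.025], [-1.0, -0.001, 0.0]]
scene tab0 [(0.98, [0.6666, -0.1668, 0.1815]), (0.7, [0.4175, 0.1028, 0.121]), (0.68, [0.4425, 0.2355, 0.1242]), (0.56, [0.6692, -0.0783, 0.1822])]
side tab0 [(0.76, [0.6676, -0.0676, 0.181]), (0.67, [0.4434, 0.2417, 0.1235]), (0.65, [0.668, -0.1636, 0.1812]), (0.57, [0.4191, 0.1064, 0.1225]), (0.5, [0.4906, 0.3437, 0.1308])]
```

>>> {"method": "carry_out", "body": {"moves": [{"jaw": 0.4, "tx": 0, "ty": 0, "tz": 0, "wx": 0, "wy": 0, "wz": 0}, {"jaw": 0.4, "tx": 0, "ty": 0, "tz": 0, "wx": 0, "wy": 0, "wz": 0}, {"jaw": 0.4, "tx": 0, "ty": 0, "tz": 0, "wx": 0, "wy": 0, "wz": 0}, {"jaw": 0.4, "tx": -4, "ty": 0, "tz": 0, "wx": 0, "wy": 0, "wz": 0}, {"jaw": 0.6, "tx": -8, "ty": 0, "tz": 0, "wx": 0, "wy": 0, "wz": 0}, {"jaw": 0.6, "tx": -8, "ty": 3.5, "tz": -5, "wx": 0, "wy": 0, "wz": 0}, {"jaw": 0.6, "tx": -8, "ty": 18.6, "tz": -24.3, "wx": 0, "wy": 0, "wz": 0}, {"jaw": 0.6, "tx": -8, "ty": 18.6, "tz": -24.3, "wx": 0, "wy": 0, "wz": 0}, {"jaw": 0.6, "tx": -8, "ty": 18.6, "tz": -24.3, "wx": 0, "wy": 0, "wz": 0}, {"jaw": 0.6, "tx": -8, "ty": 18.6, "tz": -24.3, "wx": 0, "wy": 0, "wz": 0}, {"jaw": 0.6, "tx": -8, "ty": 18.6, "tz": -24.3, "wx": 0, "wy": 0, "wz": 0}]}}

```text
t: 24.3
ee_pos: [0.4165, 0.1077, 0.274]
tool_rot: [0.707, -0.011, 0.707, 0.011]
force: [0.2, -0.7, -0.9]
grip_width: 0.605
```

```bash
python3 k.py .419 .1045 w6.png
```

```text
t 24.3 pos [0.4165 0.1077 0.274 ] F [ 0.2 -0.7 -0.9] jaw 0.605
[[0.001, -0.031, 1.0], [-0.001, 1.0, 0.031], [-1.0, -0.001, 0.001]]
mark [(0.93, [0.4208, 0.1065, 0.1229])]
pts 481 [0.4189 0.1094] yaw 0.094 rect ((419.2085876464844, 105.96493530273438), (6.194923400878906, 42.54041290283203), 5.377316951751709) ztop 0.15367673768718565
shift cm [13.87  0.09 -0.08] wx deg -3.9 q7 -0.53
```

View pics/w6.png

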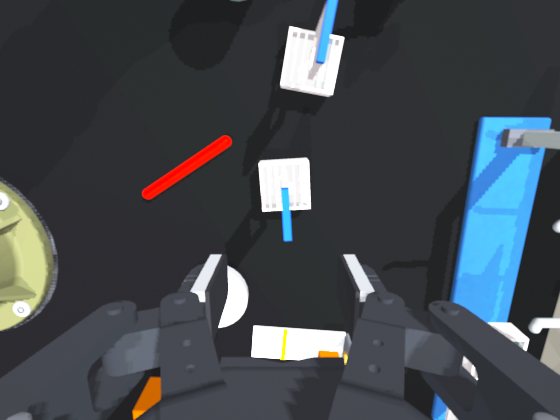

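The knocked basket stands upright at (287,210), turned about 4° from the jaws, with the last basket at (325,40).

>>> {"method": "carry_out", "body": {"moves": [{"jaw": 0.6, "tx": 5, "ty": 0, "tz": 0, "wx": -3.9, "wy": 0, "wz": 0}, {"jaw": 0.6, "tx": 10, "ty": 0, "tz": 0, "wx": -3.9, "wy": 0, "wz": 0}, {"jaw": 0.6, "tx": 13.9, "ty": 0, "tz": 0, "wx": -3.9, "wy": 0, "wz": 0}, {"jaw": 0.6, "tx": 13.9, "ty": 0, "tz": 0, "wx": -3.9, "wy": 0, "wz": 0}, {"jaw": 0, "tx": 13.9, "ty": 0, "tz": 0, "wx": -3.9, "wy": 0, "wz": 0}, {"jaw": 0, "tx": 13.9, "ty": 0, "tz": 0, "wx": -3.9, "wy": 0, "wz": 0}, {"jaw": 0, "tx": 13.9, "ty": 0, "tz": 0, "wx": -3.9, "wy": 0, "wz": 0}, {"jaw": 0, "tx": 13.9, "ty": 0, "tz": 0, "wx": -3.9, "wy": 0, "wz": 0}, {"jaw": 0, "tx": 13.9, "ty": 0, "tz": 0, "wx": -3.9, "wy": 0, "wz": 0}, {"jaw": 0, "tx": 11.5, "ty": 0, "tz": 0, "wx": -3.9, "wy": 0, "wz": 0}, {"jaw": 0, "tx": 8.5, "ty": 0, "tz": 0, "wx": -3.9, "wy": 0, "wz": 0}, {"jaw": 0, "tx": 6.3, "ty": 0, "tz": 0, "wx": -3.9, "wy": 0, "wz": 0}], "newtons": 60}}

```text
t: 25.9
ee_pos: [0.4199, 0.1053, 0.2121]
tool_rot: [0.707, -0.033, 0.706, 0.033]
force: [-0.7, 0.5, -1.8]
grip_width: 0.065
```

```bash
python3 - <<'E'
from h import *
st(); go([.56,.0155,.211],.025)
E
```

```text
t 25.9 pos [0.4199 0.1053 0.2121] F [-0.7  0.5 -1.8] jaw 0.065
[[0.002, -0.093, 0.996], [0.0, 0.996, 0.093], [-1.0, -0.0, 0.002]]
shift cm [  0.14 -10.24  13.12] wx deg 3.9 q7 -0.56
```

>>> {"method": "carry_out", "body": {"moves": [{"jaw": 0, "tx": 0, "ty": -3, "tz": 4.5, "wx": 2, "wy": 0, "wz": 0}, {"jaw": 0, "tx": 0.1, "ty": -6, "tz": 9, "wx": 3.9, "wy": 0, "wz": 0}, {"jaw": 0, "tx": 0.1, "ty": -9, "tz": 12, "wx": 3.9, "wy": 0, "wz": 0}, {"jaw": 0, "tx": 0.1, "ty": -10.2, "tz": 13.1, "wx": 3.9, "wy": 0, "wz": 0}, {"jaw": 0, "tx": 0.1, "ty": -10.2, "tz": 13.1, "wx": 3.9, "wy": 0, "wz": 0}]}}

```text
t: 26.52
ee_pos: [0.5595, 0.0152, 0.2093]
tool_rot: [0.707, -0.008, 0.707, 0.008]
force: [-1.2, 1.1, -1.9]
grip_width: 0.061
```

```bash
python3 r.py; python3 g.py - tab0 | grep tab; python3 - <<'E'
from h import *
go([.667,.0155,.211],.025)
E
```

```text
t 26.52 pos [0.5595 0.0152 0.2093] F [-1.2  1.1 -1.9] jaw 0.061
[[-0.0, -0.023, 1.0], [0.0, 1.0, 0.023], [-1.0, 0.0, -0.0]]
bar 11027 ((690.7659301757812, 41.19337844848633), (30.699831008911133, 205.71412658691406), 1.3155791759490967) -0.06131075485838071 0.14400083951722237
peg -0.074 35 [ 0.6461 -0.0715  0.1506] [ 0.6428 -0.0726  0.1484] [ 0.6491 -0.0702  0.1533]
peg 0.016 2006 [0.6702 0.0174 0.154 ] [ 0.63   -0.0037  0.147 ] [0.69   0.036  0.1627]
peg 0.106 3376 [0.6736 0.106  0.1546] [0.63   0.0861 0.147 ] [0.69  0.126 0.163]
scene tab0 [(0.97, [0.667, -0.1651, 0.179]), (0.9, [0.6719, -0.0807, 0.1828]), (0.84, [0.4431, 0.2384, 0.1277]), (0.83, [0.5574, 0.0149, 0.1967])]
side tab0 [(0.92, [0.56, 0.0169, 0.1979]), (0.77, [0.6734, -0.0694, 0.1795]), (0.72, [0.6984, -0.0278, -0.0031]), (0.55, [0.439, 0.2399, 0.1232])]
shift cm [-0.12 -0.44 10.82] wx deg 0.1 q7 -0.43
```

>>> {"method": "carry_out", "body": {"moves": [{"jaw": 0, "tx": -0.2, "ty": -0.3, "tz": 3, "wx": 0, "wy": 0, "wz": 0}, {"jaw": 0, "tx": -0.2, "ty": -0.3, "tz": 6, "wx": 0, "wy": 0, "wz": 0}, {"jaw": 0, "tx": -0.2, "ty": -0.3, "tz": 9, "wx": 0, "wy": 0, "wz": 0}, {"jaw": 0, "tx": -0.2, "ty": -0.3, "tz": 10.7, "wx": 0, "wy": 0, "wz": 0}, {"jaw": 0, "tx": -0.2, "ty": -0.3, "tz": 10.7, "wx": 0, "wy": 0, "wz": 0}, {"jaw": 0, "tx": 0.8, "ty": -0.3, "tz": 10.7, "wx": 0, "wy": 0, "wz": 0}, {"jaw": 0, "tx": 1.6, "ty": -0.3, "tz": 10.7, "wx": 0, "wy": 0, "wz": 0}, {"jaw": 0, "tx": 1.6, "ty": -0.3, "tz": 10.7, "wx": 0, "wy": 0, "wz": 0}]}}

```text
t: 27.78
ee_pos: [0.6658, 0.0155, 0.1933]
tool_rot: [0.707, -0.009, 0.707, 0.009]
force: [-2.1, 0.7, 1.6]
grip_width: 0.059
```

```bash
python3 g.py - tab0
```

```text
t 27.77 pos [0.6658 0.0155 0.1933] F [-2.1  0.7  1.6] jaw 0.059
[[-0.0, -0.025, 1.0], [-0.0, 1.0, 0.025], [-1.0, -0.0, -0.0]]
scene tab0 [(0.93, [0.6654, -0.1668, 0.1807]), (0.67, [0.4433, 0.2388, 0.1276]), (0.65, [0.6686, -0.078, 0.1814]), (0.61, [0.6652, 0.0152, 0.1814])]
side tab0 [(0.96, [0.4447, 0.2421, 0.1282]), (0.87, [0.6635, 0.0159, 0.179]), (0.73, [0.4843, -0.4415, 0.1296]), (0.62, [0.6717, -0.0695, 0.1813])]
```

>>> {"method": "carry_out", "body": {"moves": [{"jaw": 0.4, "tx": 0, "ty": 0, "tz": 0, "wx": 0, "wy": 0, "wz": 0}, {"jaw": 0.4, "tx": 0, "ty": 0, "tz": 0, "wx": 0, "wy": 0, "wz": 0}, {"jaw": 0.4, "tx": 0, "ty": 0, "tz": 0, "wx": 0, "wy": 0, "wz": 0}, {"jaw": 0.4, "tx": -4, "ty": 0, "tz": 0, "wx": 0, "wy": 0, "wz": 0}, {"jaw": 0.6, "tx": -8, "ty": 0, "tz": 0, "wx": 0, "wy": 0, "wz": 0}, {"jaw": 0.6, "tx": -8, "ty": 4, "tz": -5, "wx": 4, "wy": 0, "wz": 0}, {"jaw": 0.6, "tx": -8, "ty": 22.9, "tz": -21.7, "wx": 9, "wy": 0, "wz": 0}, {"jaw": 0.6, "tx": -8, "ty": 22.9, "tz": -21.7, "wx": 9, "wy": 0, "wz": 0}, {"jaw": 0.6, "tx": -8, "ty": 22.9, "tz": -21.7, "wx": 9, "wy": 0, "wz": 0}, {"jaw": 0.6, "tx": -8, "ty": 22.9, "tz": -21.7, "wx": 9, "wy": 0, "wz": 0}, {"jaw": 0.6, "tx": -8, "ty": 22.9, "tz": -21.7, "wx": 9, "wy": 0, "wz": 0}, {"jaw": 0.6, "tx": -8, "ty": 22.9, "tz": -21.7, "wx": 9, "wy": 0, "wz": 0}]}}

```text
t: 29.48
ee_pos: [0.4442, 0.2389, 0.2735]
tool_rot: [0.706, 0.046, 0.705, -0.046]
force: [-0.1, -0.7, -0.1]
grip_width: 0.603
```

```bash
python3 k.py .443 .239
```

```text
t 29.48 pos [0.4442 0.2389 0.2735] F [-0.1 -0.7 -0.1] jaw 0.603
[[0.001, 0.131, 0.991], [-0.0, 0.991, -0.131], [-1.0, -0.0, 0.001]]
mark [(0.77, [0.4447, 0.2417, 0.131])]
pts 467 [0.4429 0.2423] yaw -0.143 rect ((442.4249267578125, 238.6005401611328), (42.747737884521484, 5.889429569244385), 82.26557922363281) ztop 0.15343188607596053
shift cm [13.81  0.06 -0.28] wx deg 0.5 q7 -0.97
```

>>> {"method": "carry_out", "body": {"moves": [{"jaw": 0.6, "tx": 5, "ty": 0, "tz": -0.2, "wx": 0.4, "wy": 0, "wz": 0}, {"jaw": 0.6, "tx": 10, "ty": 0, "tz": -0.2, "wx": 0.4, "wy": 0, "wz": 0}, {"jaw": 0.6, "tx": 13.8, "ty": 0, "tz": -0.2, "wx": 0.4, "wy": 0, "wz": 0}, {"jaw": 0.6, "tx": 13.8, "ty": 0, "tz": -0.2, "wx": 0.4, "wy": 0, "wz": 0}, {"jaw": 0, "tx": 13.8, "ty": 0, "tz": -0.2, "wx": 0.4, "wy": 0, "wz": 0}, {"jaw": 0, "tx": 13.8, "ty": 0, "tz": -0.2, "wx": 0.4, "wy": 0, "wz": 0}, {"jaw": 0, "tx": 13.8, "ty": 0, "tz": -0.2, "wx": 0.4, "wy": 0, "wz": 0}, {"jaw": 0, "tx": 13.8, "ty": 0, "tz": -0.2, "wx": 0.4, "wy": 0, "wz": 0}, {"jaw": 0, "tx": 13.8, "ty": 0, "tz": -0.2, "wx": 0.4, "wy": 0, "wz": 0}, {"jaw": 0, "tx": 11.5, "ty": 0, "tz": -0.2, "wx": 0.4, "wy": 0, "wz": 0}, {"jaw": 0, "tx": 8.5, "ty": 0, "tz": -0.2, "wx": 0.4, "wy": 0, "wz": 0}, {"jaw": 0, "tx": 6.2, "ty": 0, "tz": -0.2, "wx": 0.4, "wy": 0, "wz": 0}], "newtons": 60}}

```text
t: 31.08
ee_pos: [0.442, 0.2394, 0.2129]
tool_rot: [0.706, 0.049, 0.705, -0.049]
force: [-0.3, -0.6, -0.4]
grip_width: 0.06
```

```bash
python3 - <<'E'
from h import *
st(); go([.56,.1055,.211],.025)
E
```

```text
t 31.07 pos [0.442  0.2394 0.2129] F [-0.3 -0.6 -0.4] jaw 0.06
[[0.001, 0.138, 0.99], [0.0, 0.99, -0.138], [-1.0, 0.001, 0.001]]
shift cm [  0.2  -11.62  13.54] wx deg -9.4 q7 -1.04
```

>>> {"method": "carry_out", "body": {"moves": [{"jaw": 0, "tx": 0, "ty": -3, "tz": 4.5, "wx": -4, "wy": 0, "wz": 0}, {"jaw": 0, "tx": 0.1, "ty": -6, "tz": 9, "wx": -9.4, "wy": 0, "wz": 0}, {"jaw": 0, "tx": 0.1, "ty": -9, "tz": 12, "wx": -9.4, "wy": 0, "wz": 0}, {"jaw": 0, "tx": 0.1, "ty": -11.6, "tz": 13.5, "wx": -9.4, "wy": 0, "wz": 0}, {"jaw": 0, "tx": 0.1, "ty": -11.6, "tz": 13.5, "wx": -9.4, "wy": 0, "wz": 0}]}}

```text
t: 31.7
ee_pos: [0.5605, 0.1023, 0.2101]
tool_rot: [0.707, -0.008, 0.707, 0.007]
force: [-1.4, 0.4, -1.5]
grip_width: 0.062
```

```bash
python3 r.py w7.png; python3 g.py - tab0 | grep tab; python3 - <<'E'
from h import *
go([.667,.1058,.211],.025)
E
```

```text
t 31.7 pos [0.5605 0.1023 0.2101] F [-1.4  0.4 -1.5] jaw 0.062
[[-0.0, -0.02, 1.0], [-0.001, 1.0, 0.02], [-1.0, -0.001, -0.0]]
bar 7963 ((690.2031860351562, 101.08834838867188), (27.971803665161133, 150.1189422607422), 1.4455537796020508) 0.02638637424477744 0.17635729647655052
peg 0.016 153 [0.6573 0.0226 0.1515] [0.639  0.0149 0.1471] [0.69   0.0359 0.1579]
peg 0.106 2355 [0.6723 0.1069 0.1543] [0.6301 0.086  0.147 ] [0.69   0.126  0.1627]
scene tab0 [(0.91, [0.6666, 0.0175, 0.181]), (0.9, [0.6682, -0.0776, 0.1822]), (0.79, [0.6684, -0.166, 0.1804]), (0.6, [0.5579, 0.103, 0.1992]), (0.46, [0.3648, 0.3277, -0.0003])]
side tab0 [(0.64, [0.6688, -0.0697, 0.1777]), (0.6, [0.5592, 0.1087, 0.1993]), (0.39, [0.5844, 0.4917, -0.003])]
shift cm [-0.03 -0.42 10.79] wx deg 0.1 q7 -0.6
```

View pics/w7.png

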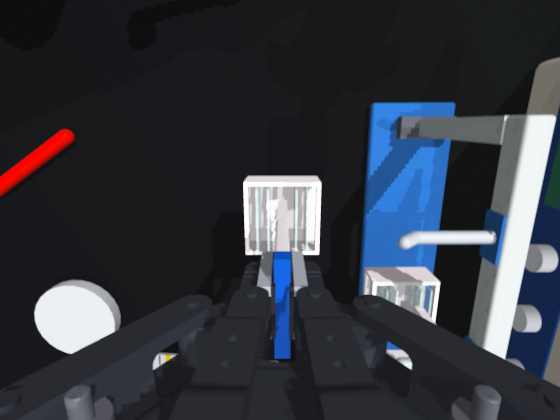

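Peg 4 tip at (405,240), basket held in line as on the first one, and the hung basket sits at (400,300).

>>> {"method": "carry_out", "body": {"moves": [{"jaw": 0, "tx": -0.1, "ty": -0.3, "tz": 3, "wx": 0, "wy": 0, "wz": 0}, {"jaw": 0, "tx": -0.1, "ty": -0.3, "tz": 6, "wx": 0, "wy": 0, "wz": 0}, {"jaw": 0, "tx": -0.1, "ty": -0.3, "tz": 9, "wx": 0, "wy": 0, "wz": 0}, {"jaw": 0, "tx": -0.1, "ty": -0.3, "tz": 10.7, "wx": 0, "wy": 0, "wz": 0}, {"jaw": 0, "tx": -0.1, "ty": -0.3, "tz": 10.7, "wx": 0, "wy": 0, "wz": 0}, {"jaw": 0, "tx": 0.8, "ty": -0.3, "tz": 10.7, "wx": 0, "wy": 0, "wz": 0}, {"jaw": 0, "tx": 1.6, "ty": -0.3, "tz": 10.7, "wx": 0, "wy": 0, "wz": 0}, {"jaw": 0, "tx": 1.6, "ty": -0.3, "tz": 10.7, "wx": 0, "wy": 0, "wz": 0}]}}

```text
t: 32.95
ee_pos: [0.6658, 0.1056, 0.1946]
tool_rot: [0.707, -0.009, 0.707, 0.009]
force: [-2.3, 0.5, 2.7]
grip_width: 0.057
```

```bash
python3 g.py - tab0
```

```text
t 32.95 pos [0.6658 0.1056 0.1946] F [-2.3  0.5  2.7] jaw 0.057
[[-0.0, -0.026, 1.0], [-0.0, 1.0, 0.026], [-1.0, -0.0, -0.0]]
scene tab0 [(0.98, [0.6666, 0.0158, 0.1805]), (0.98, [0.6668, 0.1052, 0.1851]), (0.57, [0.6687, -0.0776, 0.1806])]
side tab0 [(0.95, [0.6658, -0.1657, 0.1822]), (0.92, [0.6678, 0.1064, 0.1826]), (0.73, [0.6639, 0.0176, 0.1802]), (0.63, [0.6699, -0.0711, 0.1799]), (0.26, [0.4845, -0.4398, 0.1324])]
```

>>> {"method": "carry_out", "body": {"moves": [{"jaw": 0.4, "tx": 0, "ty": 0, "tz": 0, "wx": 0, "wy": 0, "wz": 0}, {"jaw": 0.4, "tx": 0, "ty": 0, "tz": 0, "wx": 0, "wy": 0, "wz": 0}, {"jaw": 0.4, "tx": 0, "ty": 0, "tz": 0, "wx": 0, "wy": 0, "wz": 0}, {"jaw": 0.4, "tx": -4, "ty": 0, "tz": 0, "wx": 0, "wy": 0, "wz": 0}, {"jaw": 0.4, "tx": -8, "ty": 0, "tz": 0, "wx": 0, "wy": 0, "wz": 0}, {"jaw": 0, "tx": -8, "ty": 4, "tz": -5, "wx": 0, "wy": 0, "wz": 0}, {"jaw": 0, "tx": -8, "ty": 24, "tz": -17.2, "wx": 0, "wy": 0, "wz": 0}, {"jaw": 0, "tx": -8, "ty": 24, "tz": -17.2, "wx": 0, "wy": 0, "wz": 0}, {"jaw": 0, "tx": -8, "ty": 24, "tz": -17.2, "wx": 0, "wy": 0, "wz": 0}, {"jaw": 0, "tx": -8, "ty": 24, "tz": -17.2, "wx": 0, "wy": 0, "wz": 0}, {"jaw": 0, "tx": -8, "ty": 24, "tz": -17.2, "wx": 0, "wy": 0, "wz": 0}]}}

```text
t: 34.52
ee_pos: [0.4851, 0.3455, 0.275]
tool_rot: [0.707, -0.011, 0.707, 0.013]
force: [0.2, -1.5, -0.4]
grip_width: 0.001
```

```bash
python3 f.py w8.png green_roller; python3 g.py 8.png tab0 green_roller; python3 -c "
import cv2;a=cv2.imread('pics/side8.png')[120:320,180:400];b=cv2.imread('pics/scene8.png')[140:280,130:420];c=cv2.imread('pics/w8.png')
cv2.imwrite('pics/m8.png',cv2.hconcat([cv2.vconcat([cv2.resize(a,(330,300)),cv2.resize(b,(330,160))]),cv2.resize(c,(460,460))]))"
```

```text
t 34.52 pos [0.4851 0.3455 0.275 ] F [ 0.2 -1.5 -0.4] jaw 0.001
[[-0.0, -0.033, 0.999], [0.003, 0.999, 0.033], [-1.0, 0.003, -0.0]]
green_roller []
t 34.62 pos [0.4886 0.3411 0.2742] F [ 0.2 -0.6 -0.5] jaw 0.002
[[0.0, -0.026, 1.0], [-0.0, 1.0, 0.026], [-1.0, -0.0, 0.0]]
scene tab0 [(0.77, [0.6657, 0.1039, 0.184]), (0.74, [0.6662, -0.1641, 0.1797]), (0.69, [0.6648, 0.0164, 0.1826]), (0.61, [0.6699, -0.0759, 0.1819])]
scene green_roller [(0.42, [0.49, 0.3424, 0.1309])]
side tab0 [(0.67, [0.6669, -0.1655, 0.1813]), (0.61, [0.6699, -0.0705, 0.1797]), (0.6, [0.6658, 0.0186, 0.1793]), (0.48, [0.6664, 0.1075, 0.1803]), (0.28, [0.4863, -0.1292, 0.0381])]
side green_roller [(0.72, [0.4908, 0.3457, 0.131])]
```

View pics/m8.png

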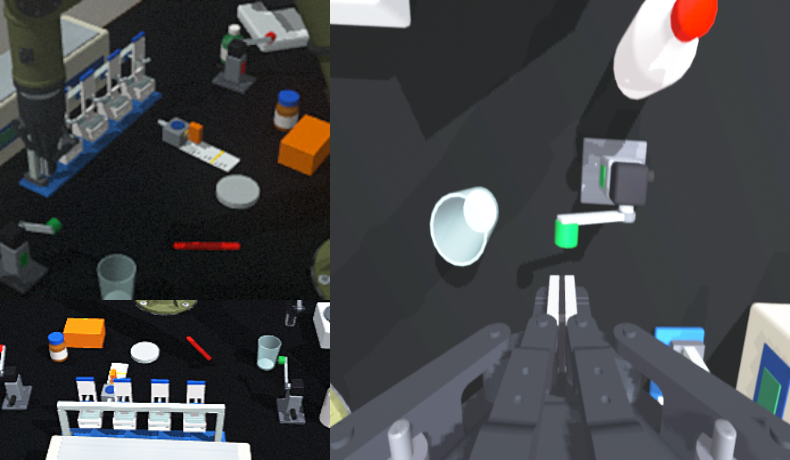

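All four baskets hang on the rail, and the green roller (565,233) lies in line with the closed fingers (562,300). Now I press it.

>>> {"method": "carry_out", "body": {"moves": [{"jaw": 0, "tx": 5, "ty": 0.2, "tz": 0, "wx": 0, "wy": 0, "wz": 0}, {"jaw": 0, "tx": 9, "ty": 0.2, "tz": 0, "wx": 0, "wy": 0, "wz": 0}, {"jaw": 0, "tx": 11, "ty": 0.2, "tz": 0, "wx": 0, "wy": 0, "wz": 0}, {"jaw": 0, "tx": 12.5, "ty": 0.2, "tz": -0.1, "wx": 0, "wy": 0, "wz": 0}, {"jaw": 0, "tx": 14, "ty": 0.2, "tz": -0.2, "wx": 0, "wy": 0, "wz": 0}, {"jaw": 0, "tx": 15, "ty": 0.2, "tz": -0.3, "wx": 0, "wy": 0, "wz": 0}, {"jaw": 0, "tx": 15, "ty": 0.2, "tz": -0.3, "wx": 0, "wy": 0, "wz": 0}, {"jaw": 0, "tx": 15, "ty": 0.2, "tz": -0.3, "wx": 0, "wy": 0, "wz": 0}, {"jaw": 0, "tx": 15, "ty": 0.2, "tz": -0.3, "wx": 0, "wy": 0, "wz": 0}]}}

```text
t: 36.05
ee_pos: [0.4857, 0.3431, 0.1249]
tool_rot: [0.707, -0.009, 0.707, 0.009]
force: [-3.0, 0.2, 3.7]
grip_width: 0.001
```

```bash
python3 g.py - green_roller
```

```text
t 36.05 pos [0.4857 0.3431 0.1249] F [-3.   0.2  3.7] jaw 0.001
[[0.001, -0.025, 1.0], [0.001, 1.0, 0.025], [-1.0, 0.001, 0.001]]
scene green_roller [(0.47, [0.4843, 0.3422, 0.0935])]
side green_roller [(0.44, [0.4271, -0.1257, 0.0013]), (0.43, [0.4852, 0.3434, 0.0933])]
```

Roller centre at z≈0.094 puts the lever at about 0.5 rad, past the click. Let go and retreat.

>>> {"method": "carry_out", "body": {"moves": [{"jaw": 0, "tx": -2, "ty": 0, "tz": 0, "wx": 0, "wy": 0, "wz": 0}, {"jaw": 0, "tx": -5, "ty": 0, "tz": 0, "wx": 0, "wy": 0, "wz": 0}, {"jaw": 0, "tx": -10, "ty": 0, "tz": 0, "wx": 0, "wy": 0, "wz": 0}, {"jaw": 0, "tx": -16, "ty": 0, "tz": 0, "wx": 0, "wy": 0, "wz": 0}, {"jaw": 0, "tx": -16, "ty": 0, "tz": 0, "wx": 0, "wy": 0, "wz": 0}, {"jaw": 0, "tx": -16, "ty": 0, "tz": 0, "wx": 0, "wy": 0, "wz": 0}, {"jaw": 0, "tx": -16, "ty": 0, "tz": 0, "wx": 0, "wy": 0, "wz": 0}, {"jaw": 0, "tx": -16, "ty": 0, "tz": 0, "wx": 0, "wy": 0, "wz": 0}]}}

```text
t: 37.25
ee_pos: [0.4855, 0.3424, 0.283]
tool_rot: [0.706, -0.009, 0.708, 0.008]
force: [0.2, -0.1, 0.5]
grip_width: 0.001
```

```bash
python3 g.py 9.png tab0 green_roller red_roller gauge_grip beaker reagent wash_bottle jar2
```

```text
t 37.25 pos [0.4855 0.3424 0.283 ] F [ 0.2 -0.1  0.5] jaw 0.001
[[-0.002, -0.025, 1.0], [-0.001, 1.0, 0.025], [-1.0, -0.001, -0.002]]
scene tab0 [(0.9, [0.6719, -0.0769, 0.183]), (0.65, [0.6666, -0.1668, 0.1813]), (0.62, [0.6665, 0.1048, 0.1835]), (0.58, [0.664, 0.0145, 0.1826])]
scene green_roller [(0.66, [0.4929, 0.3426, 0.1293])]
scene red_roller [(0.44, [0.481, -0.4468, 0.1297])]
scene gauge_grip [(0.62, [0.5827, 0.4887, -0.0007]), (0.42, [0.4851, -0.1285, 0.0434])]
scene beaker [(0.7, [0.3619, 0.3278, -0.0008])]
scene reagent [(0.76, [0.3588, -0.3203, -0.0011]), (0.21, [0.6674, -0.166, 0.1805])]
scene wash_bottle [(0.81, [0.5842, 0.4901, -0.0018])]
scene jar2 [(0.6, [0.3638, 0.3256, -0.0037]), (0.56, [0.5993, -0.486, -0.0032])]
side tab0 [(0.91, [0.6631, -0.1651, 0.1785]), (0.76, [0.6677, 0.1061, 0.1872]), (0.65, [0.6663, 0.0161, 0.1786]), (0.55, [0.6693, -0.0651, 0.1808])]
side green_roller [(0.63, [0.4907, 0.3459, 0.1323])]
side red_roller [(0.57, [0.4827, -0.4403, 0.1296]), (0.54, [0.5812, 0.4913, -0.0008])]
side gauge_grip [(0.73, [0.6678, 0.1048, 0.1808]), (0.46, [0.4872, -0.13, 0.0387])]
side beaker [(0.84, [0.3617, 0.3285, -0.0023])]
side reagent [(0.56, [0.3607, -0.3183, -0.0024])]
side wash_bottle [(0.89, [0.5836, 0.4906, -0.0039])]
side jar2 [(0.5, [0.6005, -0.4829, -0.0046])]
```

View pics/side9.png

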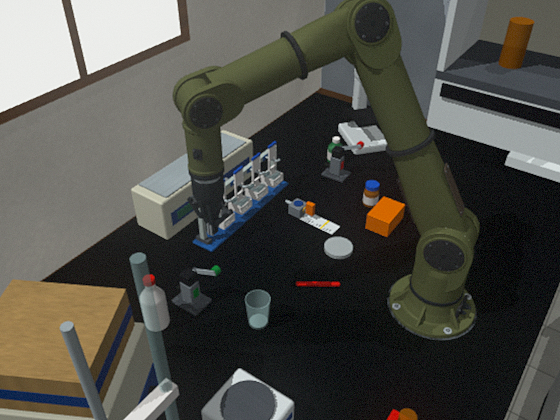

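All four baskets hang on the rail at (215–275, 150–220), both levers are up, the gauge is home and every bystander stands. I'm handing in.

```bash
python3 -c "
from station import hand_in; print(hand_in())"
```

```text
the job is handed in; nothing more can be done
None
```

The dip coater is ready and the job is handed in; the hand-in gives no verdict, so success rests on my own checks. I finished at about 37 s of the 200 s limit.

- **Gauge:** I pulled the handle out about 57 to 59 mm, held it for more than a second and let it go home. It read home at the last look.
- **Red lever:** I estimate I pressed it to about 0.5 rad, past the 0.40 click. It sprang back to its rest height.
- **Baskets:** All four now hang, one to a peg. The third had been knocked about 3 cm aside, so I measured its position again before gripping it. The last look put the tabs at z 0.179–0.187 m against the allowed 0.178–0.194 m. Those readings tend a few millimetres low. The lowest, 0.1785 m from the side camera, is close to the limit; the contact force when I set each basket down confirmed it was resting on its peg.
- **Green lever:** I pressed it to about 0.5 rad with all baskets hanging, and it is back at its rest height of about 0.13 m.
- **Bystanders and arm:** The beaker, bottle and jars all stand where they were. The arm stands clear, touching nothing.

In the last round the detection networks gave a few false matches, such as a gauge grip reported at the wash bottle; I set those aside by position. The first move call was refused for leaving out fields, which cost no arm motion.

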